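Dock the drying post and put the rinsed beaker upside down on it

ROBOT

A 7-joint arm with a two-finger parallel gripper is mounted at the origin on a cart in front of the work surface, level with it; the furniture and walls round the work are solid. World frame = base frame: x ahead of the robot, y to its left, z up, the work surface at z = 0. Lengths are in m, angles in rad, forces in N, time in s.
With the tool pointing down it reaches from about 0.425 to 0.875 m from the base axis. Payload 4.7 kg.
Tool frame: the origin (TCP) lies between the finger pads; the fingertips stand 8 mm ahead of it and the grasp point (between the pads) lies 11 mm behind it; z points along the fingers, y is the line along which they close (so a half turn about z gives the same grasp; the last joint's range is limited). The gripper opens to 85 mm and grips with 20 to 120 N. Pads are 22 mm wide; open, the fingers measure 114 mm over their backs; the gripper's body (76 mm by 85 mm) begins 54 mm behind the grasp point. The pads swing forward as they close: fully open they stand 13 mm farther back than shut.
Start: joints at [1.124, 0.321, -0.07, 1.45, 0.023, 1.371, -0.057], TCP at [0.289, -0.582, 0.239] pointing down, gripper open.
Joint ranges: [-2.86, 2.86], [-0.3, 2.09], [-1.38, 1.24], [0.06, 2.45], [-1.56, 4.7], [0.09, 2.05], [-2.69, 2.69]. Speed limits (rad/s): [2.57, 2.57, 3.14, 3.14, 3.14, 3.14, 3.14].

INTERFACE

Orientations are given as a unit quaternion [w, x, y, z].
In Python, from bench import arm, vision gives the robot as it stands.
- The arm moves only by the tool send_rows, never from a script. Its argument "plan" is a list that holds one entry, the list of rows, each a list of 6 numbers: the shift along the tool's x, y, z in units of 25 mm (1.0 is 25 mm), then the turn, a rotation vector about the tool's x, y, z in units of 5 degrees (1.0 is 5 degrees). A call has 1 to 12 rows; each row is the pose to reach, as a shift and turn from the pose commanded when the call began, along the tool's axes at that moment; what a row does not reach only later rows make up. A row lasts 1/12 s, in which the tool goes at most 41.7 mm and 7.16 degrees, less where a joint would pass 70% of its speed; a pose out of reach is approached as far as the arm can. A call with a gripper value outside its range is refused whole. "grip" is the gripper command: -1 is shut, 1 is fully open, values between are in proportion, set as the call begins (left out, the last holds). The fingers move at their own pace and stop on an object; "newtons" is the grip in N (left out, the last holds). Time passes only in rows, so rows that repeat a pose let the fingers close. It gives the time, the measured TCP pose, the force, the opening and the grip force at its end, in the units of the state.
- arm.observe(): the state, without advancing time (a new reading comes with each control period).
- vision.get_image(name): name is "scene" or "top" or "wrist"; returns a dict with "color" (420x560x3 uint8, red, green, blue), "fx", "fy", "cx", "cy" (pixels), "origin" and "attitude" of the camera in the world. Camera axes: x right, y down, z forward; pixel columns grow to the right and rows downward; lengths in m; the calibration is good to about 2 mm. A picture is of the moment at which its call begins. There is no depth.
- arm.job_done(): hands the job in; it is judged then, once.
The state is a dict: "clock": time; "joint_positions": joint angles; "joint_vel": joint speeds; "effort": joint torques, N m; "tcp_pos": TCP position; "tcp_rot": TCP orientation; "wrist_force": force on the tool from outside, world axes, zero at the start; "ft_torque": the same for the moment, N m; "finger_gap": finger opening in m; "grip_force": force on a finger pad.
Only numpy, scipy, OpenCV 4.12 (cv2) and the standard library are available. Lean on these libraries where they do the work, as an engineer would, in place of code of your own. Each camera call takes 0.05 s, during which the arm holds its last target. There are 200 camera calls.

TASK

Set up the drying stand: put the loose steel post's square foot on the open end of the aluminium dock plate and slide it sideways under the overhanging lips until it is fully home against the stop, and let it go. Then take the blue beaker from its wire cradle, turn it upside down and lower it over the post, without dropping it, until the inside of its bottom rests on the post's tip, and let go. Leave the two thread cones and the oil bottle where they stand.

Things in the scene. Friction and masses are not known exactly. Their poses are not given: they have to be found in the camera images.
- dock: Fixed aluminium plate, 160 x 100 x 10 mm, with an undercut pocket. Origin on the underside below the pocket centre; x = direction in which the foot slides in, z up. Plate x -115..45, y -50..50 mm. Grey side rails: inner faces y = +-32 from x = -24, flared in front to x = -45; stop face at x = 30. Steel lips above them reach in to y = +-23 and x = 21; underside z = 20.5, top z = 24.5.
- pocket (a point): Middle of the pocket on the plate's top (dock x = 0, y = 0, z = 10 mm), axes as the dock: the centre of the post's underside comes here when the foot is home against the stop.
- landing (a point): Point on the plate's open end (dock x = -80 mm, y = 0, z = 10 mm), axes as the dock: a foot set down centred here, square to the dock, is clear of rails and lips and can be slid 80 mm along +x into the pocket.
- post: Loose steel drying post, about 0.4 kg, standing on the table. Origin: centre of its underside; z up. Square foot 60 x 60 x 8 mm, edges along x and y (any way round fits the pocket: 2 mm play each side, 2.5 mm under the lips); round post 32 mm in diameter (38 at the root) up to 101 mm, tapering to a flat 20 mm tip at 113 mm.
- post_tip (a point): Centre of the post's flat tip, 113 mm above its underside.
- cradle: Fixed wire cradle on a white base 76 x 44 x 6 mm. Origin: centre of its underside; x runs along its two rods (8 mm thick, 28 mm apart, 62 mm long, top at z = 31 mm) on which the beaker lies, the mouth towards +x, its middle about over the origin. The cradle is narrower than the beaker: both sides of the beaker are free.
- beaker: Blue plastic beaker, about 0.12 kg: cylinder 46 mm in outside diameter, 92 mm high, wall 3 mm (bore 40), bottom 5 mm thick. Origin: centre of the outside of its bottom; z runs from the bottom to the open mouth. Starts lying level in the cradle, axis 50 mm above the table. Upside down on the docked post its bottom is on top, 128 mm above the table.
- beaker_floor (a point): Centre of the inside of the beaker's bottom, 5 mm from the body origin along z, axes as the beaker.
- beaker_mid (a point): Point on the beaker's axis, half way along (46 mm from the outside of the bottom).
- beaker_rim (a point): Centre of the beaker's mouth, 92 mm from the outside of the bottom.
- cone_white: White thread cone standing on the table, 67 x 83 mm, 135 mm high; bystander. Origin: about the centre of its underside, z up.
- cone_rust: Rust-orange thread cone standing on the table, 57 x 71 mm, 85 mm high; bystander. Origin: about the centre of its underside, z up.
- oiler: White oil bottle with a red spout standing on the table, 47 mm wide, 152 mm high; bystander. Origin: centre of its underside, z up.
- snap_press: Fixed green hand press behind the work, an obstacle. Origin: centre of its underside; front towards -x. Its grey lever, 25 mm thick, rises towards the robot from (70, 0, 300) mm in the press frame to a red ball, 35 mm in diameter, at (-129, 0, 459) mm: keep wrist and arm clear. The white machine to its left, 0.3 m high, begins at x = 0.64 m; boxes to its right at x = 0.74 m.
There are look-alikes about, which are no part of the job. Leave any green look-alike of the post alone.

How it is judged:
By the outcome, as a careful person would: the job done as asked, in the order asked, and still so for the second after the job is handed in, with the robot touching nothing.
It also fails if it takes over 69 s, if anything falls off the work surface, if the arm or the gripper's body presses on something with over 40 N, if the wrist force passes 120 N, or if a joint passes its speed limit or range.

## Working session

There is one attempt and no reset: what is moved stays moved. The work goes in short steps, Python scripts to look and compute and a tool call to move; the robot and the scene stay as the last step left them, time stands still between calls to the robot, and variables do not carry over. Pictures are saved under pics/ and viewed, at most 10 in all, crops included, and the job is handed in when it is done.

Besides the shell and the picture viewer there is one more tool, called after ">>>" in YAML: its name, and indented under it one key for each argument. send_rows: Moves the arm, as the interface text tells. Its arguments: {"type":"object","properties":{"plan":{"type":"array"},"grip":{"type":"number"},"newtons":{"type":"number"}},"required":["plan"]}

```bash
ls; mkdir -p pics; python3 - <<'E'
from bench import arm, vision
import cv2
for n in ("scene","top"):
    d=vision.get_image(n); cv2.imwrite(f"pics/{n}0.png",d["color"][:,:,::-1])
    print(n,d["fx"],d["fy"],d["cx"],d["cy"],d["origin"],d["attitude"])
print(arm.observe())
E
```

```text
pics
scene 404.5680444055467 404.5680444055467 274.9909067082431 207.71281585223187 [0.1943867  0.54179856 0.69800386] [ 0.12017503 -0.25123877  0.87214991 -0.40223323]
top 436.8106884867537 436.8106884867537 277.9893137965351 211.99443864821296 [ 0.33502293 -0.03074875  1.07849766] [-0.0854965   0.72527149 -0.67880532  0.07677861]
{'clock': 0.1, 'joint_positions': array([ 1.12410521,  0.32177167, -0.07008236,  1.45150664,  0.02262968,
        1.37080098, -0.0569036 ]), 'joint_vel': array([ 0.00015166, -0.00021054, -0.00100578, -0.0014076 , -0.00069422,
       -0.00029954,  0.00021824]), 'effort': array([-2.02333536e-04, -4.94878614e+01, -3.84181263e-01, -3.15209413e+01,
        1.28353733e-02,  7.48952210e-03, -2.56159740e-05]), 'tcp_pos': array([ 0.28877636, -0.5818316 ,  0.23834132]), 'tcp_rot': array([-8.11706076e-04,  9.73572716e-01,  2.28375666e-01, -2.52256806e-04]), 'wrist_force': array([-0.39896182, -0.76287144,  0.21949501]), 'ft_torque': array([0.00751114, 0.01920251, 0.03806924]), 'grip_force': 0.0, 'finger_gap': 0.08534279217723334}
```

View pics/scene0.png

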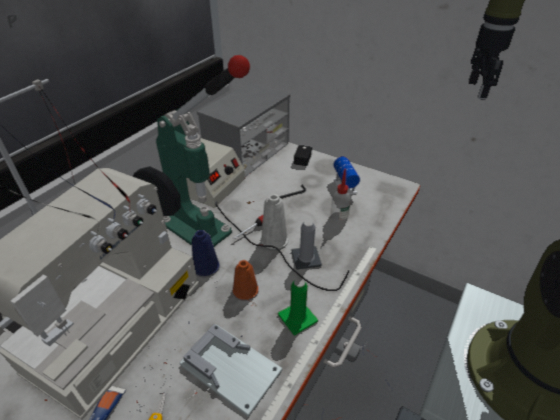

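View pics/top0.png

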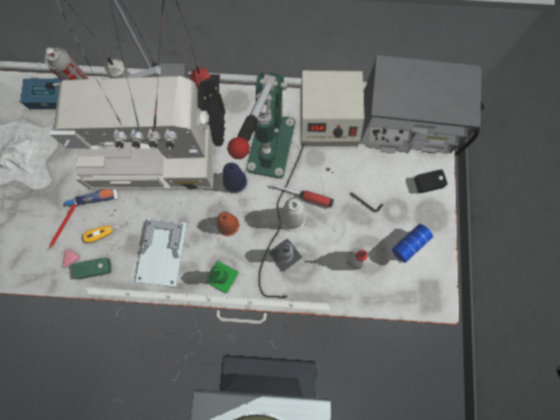

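Scene and top views show the dock at top px (160,252), green decoy (222,276), steel post (287,253), beaker (412,243) in its cradle, oiler (358,258) and cones (292,212), (228,223). I'll look closer at these with a crop.

```bash
cat > h.py <<'E'
import numpy as np, cv2
from scipy.spatial.transform import Rotation as R
from bench import arm, vision
def rot(q): return R.from_quat([q[1],q[2],q[3],q[0]])
def ray(d,u,v):
    r=rot(d["attitude"]).apply([(u-d["cx"])/d["fx"],(v-d["cy"])/d["fy"],1.]); return np.array(d["origin"]),r
def onz(d,u,v,z):
    o,r=ray(d,u,v); return o+r*(z-o[2])/r[2]
def pix(d,p):
    c=rot(d["attitude"]).inv().apply(np.array(p)-d["origin"]); return np.array([d["cx"]+d["fx"]*c[0]/c[2],d["cy"]+d["fy"]*c[1]/c[2]])
def cross(d1,p1,d2,p2):
    o1,r1=ray(d1,*p1);o2,r2=ray(d2,*p2)
    s=np.linalg.lstsq(np.c_[r1,-r2],o2-o1,rcond=None)[0]
    a,b=o1+r1*s[0],o2+r2*s[1]; return (a+b)/2,np.linalg.norm(a-b)
E
python3 - <<'E'
from h import *
d=vision.get_image("top"); im=d["color"][:,:,::-1]
c=im[195:300,125:445]; a=cv2.resize(c[:,:],None,fx=2.5,fy=2.5,interpolation=cv2.INTER_CUBIC)
b1=cv2.resize(im[210:295,125:195],(400,330*400//400+0),interpolation=cv2.INTER_CUBIC)
b1=cv2.resize(im[212:292,128:193],None,fx=4,fy=4,interpolation=cv2.INTER_CUBIC)
b2=cv2.resize(im[222:302,262:314],None,fx=4,fy=4,interpolation=cv2.INTER_CUBIC)
b3=cv2.resize(im[210:290,380:450],None,fx=4,fy=4,interpolation=cv2.INTER_CUBIC)
b=np.hstack([b1,b2,b3]); print(a.shape,b.shape)
o=np.zeros((a.shape[0]+b.shape[0],800,3),np.uint8);o[:a.shape[0],:a.shape[1]]=a;o[a.shape[0]:,:b.shape[1]]=b
cv2.imwrite("pics/crop1.png",o)
E
```

```text
(262, 800, 3) (320, 748, 3)
```

View pics/crop1.png

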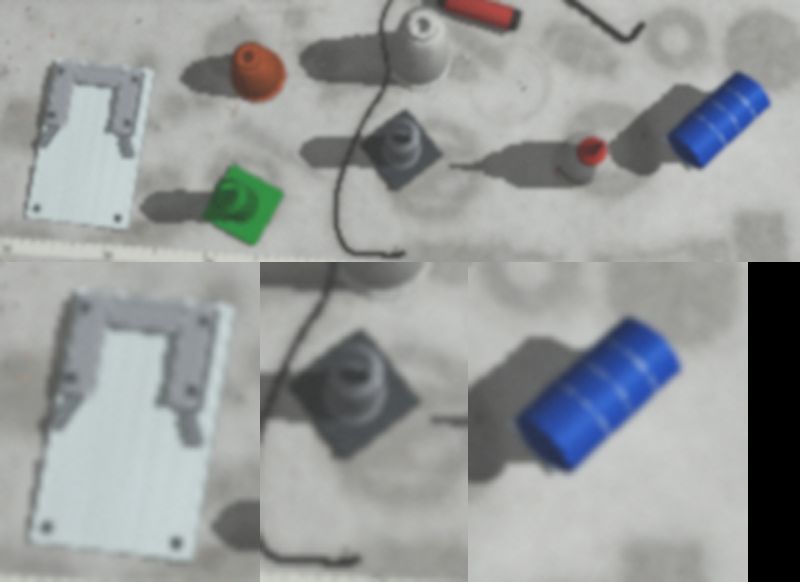

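The dock's pocket opens towards the robot (front corners at top px ~(135,281),(176,286)). The post's foot is a diamond around (286,254), and the beaker's dark end at the lower left is probably the mouth.

```bash
python3 - <<'E'
from h import *
d=vision.get_image("top"); s=vision.get_image("scene")
for u,v in [(135,281.5),(176.3,286.5),(186.8,221.5),(146.8,219)]: print("dock",onz(d,u,v,.01))
im=d["color"].astype(int); hsv=cv2.cvtColor(d["color"],cv2.COLOR_RGB2HSV)
def comp(m,box):
    z=np.zeros(m.shape,np.uint8); x0,y0,x1,y1=box; z[y0:y1,x0:x1]=m[y0:y1,x0:x1]
    c=max(cv2.findContours(z,cv2.RETR_EXTERNAL,cv2.CHAIN_APPROX_NONE)[0],key=cv2.contourArea); return c
# dock plate: bright
m=((hsv[:,:,0]>70)&(hsv[:,:,0]<110)&(hsv[:,:,2]>150)&(hsv[:,:,1]>12)).astype(np.uint8)
c=comp(m,(125,205,200,295)); print("plate",cv2.contourArea(c),cv2.boxPoints(cv2.minAreaRect(c)).tolist())
m=(im.max(2)<95).astype(np.uint8); m=cv2.morphologyEx(m,cv2.MORPH_OPEN,np.ones((4,4)))
c=comp(m,(266,232,306,276)); r=cv2.minAreaRect(c); print("foot",r,[onz(d,*p,.008)[:2].round(4).tolist() for p in cv2.boxPoints(r)])
for n,q,box in (("top",d,(380,210,450,290)),("scene",s,(320,145,375,200))):
    h=cv2.cvtColor(q["color"],cv2.COLOR_RGB2HSV); m=((h[:,:,0]>100)&(h[:,:,0]<130)&(h[:,:,1]>120)).astype(np.uint8)
    c=comp(m,box); r=cv2.minAreaRect(c); print(n,"beaker",r,cv2.boxPoints(r).tolist())
    if n=="top": print([onz(d,*p,.05)[:2].round(4).tolist() for p in cv2.boxPoints(r)])
m=((hsv[:,:,0]<8)|(hsv[:,:,0]>172))&(hsv[:,:,1]>120); c=comp(m.astype(np.uint8),(340,240,375,275)); print("oiler red",cv2.boundingRect(c), onz(d,*c.mean(0)[0],.13))
b=s["color"][:,:,::-1]
o=np.hstack([cv2.resize(b[145:205,320:375],None,fx=7,fy=7,interpolation=cv2.INTER_CUBIC),cv2.resize(b[215:275,285:335],None,fx=7,fy=7,interpolation=cv2.INTER_CUBIC)])
cv2.imwrite("pics/crop2.png",o)
E
```

```text
dock [0.38910077 0.3255417  0.01      ]
dock [0.38384732 0.22403241 0.01      ]
dock [0.54530101 0.21702158 0.01      ]
dock [0.54507991 0.3179063  0.01      ]
plate 2295.5 [[135.1380615234375, 280.8536376953125], [145.97232055664062, 217.05191040039062], [185.87820434570312, 223.828369140625], [175.0439453125, 287.6300964355469]]
foot ((277.5, 257.0), (26.0, 23.0), 90.0) [[0.502, 0.0152], [0.5057, -0.0416], [0.4418, -0.0455], [0.438, 0.0105]]
top beaker ((413.3206787109375, 242.04824829101562), (17.771732330322266, 39.44660186767578), 48.366458892822266) [[392.6758728027344, 248.5103302001953], [422.1585998535156, 222.3034210205078], [433.9654846191406, 235.58616638183594], [404.4827575683594, 261.7930908203125]]
[[0.5044, -0.2869], [0.5726, -0.357], [0.542, -0.3848], [0.4747, -0.3148]]
scene beaker ((346.0735168457031, 171.9558868408203), (32.927730560302734, 16.29236602783203), 59.03623962402344) [[330.6176452636719, 162.0294189453125], [344.5882263183594, 153.64706420898438], [361.5293884277344, 181.88235473632812], [347.5588073730469, 190.26470947265625]]
oiler red (358, 253, 9, 8) [ 0.46830913 -0.20171238  0.13      ]
```

View pics/crop2.png

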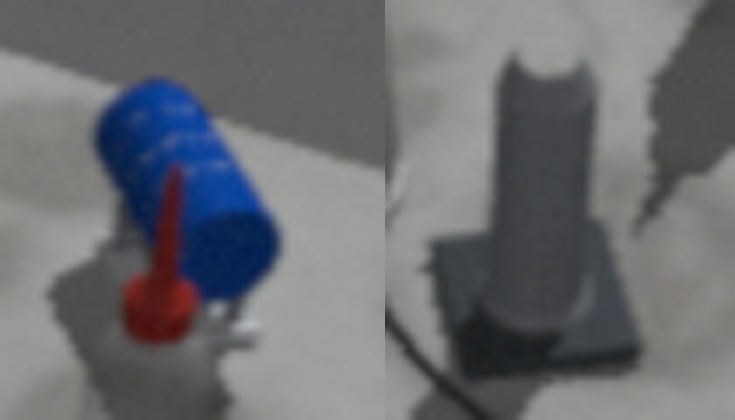

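The post's corners are clear; which end of the beaker is open is still unclear, so I'll check it with the wrist camera later. Next I work out the post and dock poses and the first move.

```bash
cat >> h.py <<'E'
def T(yaw):  # tool down, tool x at world yaw (deg)
    return R.from_euler('z',yaw,degrees=True)*R.from_euler('x',180,degrees=True)
def go(p,rt,s=None):
    s=s or arm.observe(); r0=rot(s["tcp_rot"]); dp=r0.inv().apply(np.array(p)-s["tcp_pos"])/.025
    w=(r0.inv()*rt).as_rotvec(degrees=True)/5
    print("row",dp.round(3),w.round(3),"rows>=",np.linalg.norm(dp)/1.668,np.linalg.norm(w)/1.43)
E
python3 - <<'E'
from h import *
d=vision.get_image("top"); s=vision.get_image("scene")
P=[onz(d,u,v,.008) for u,v in [(287.5,238.5),(302,256.5),(283.3,271.5),(269,253.5)]]
for i in range(4): e=P[(i+1)%4]-P[i]; print("edge",np.linalg.norm(e),np.degrees(np.arctan2(e[1],e[0]))%90)
c=np.mean(P,0); print("post foot",c)
print("tip top-cam pred px",pix(d,[c[0],c[1],.113]), "scene",pix(s,[c[0],c[1],.113]))
print("table edge",onz(d,280,310,0),"cone white",onz(d,295,199,.135), "rust",onz(d,223,217,.085))
go([c[0],c[1],.24],T(0)); go([c[0],c[1],.24],T(180))
E
```

```text
edge 0.057130757321965354 42.12729355359144
edge 0.05887821339864703 42.34931929919793
edge 0.05638486756329986 42.30956102454522
edge 0.05906517752206749 43.07248093367122
post foot [ 0.47805454 -0.03454977  0.008     ]
tip top-cam pred px [286.01381796 248.67602592] scene [309.13816837 222.57896478]
table edge [ 0.34530984 -0.02983596  0.        ] cone white [ 0.58767214 -0.04750781  0.135     ] rust [0.54675155 0.11655909 0.085     ]
row [ 16.514 -16.254  -0.03 ] [-4.000e-03  1.000e-03  5.281e+00] rows>= 13.891905128403804 3.6928134726832016
row [ 16.514 -16.254  -0.03 ] [-2.0000e-03 -5.0000e-03 -3.0719e+01] rows>= 13.891905128403804 21.482012920433363
```

>>> send_rows:
  plan:
    - [[16.5,-16.25,0,0,0,5.28],[16.5,-16.25,0,0,0,5.28],[16.5,-16.25,0,0,0,5.28],[16.5,-16.25,0,0,0,5.28],[16.5,-16.25,0,0,0,5.28],[16.5,-16.25,0,0,0,5.28],[16.5,-16.25,0,0,0,5.28],[16.5,-16.25,0,0,0,5.28],[16.5,-16.25,0,0,0,5.28],[16.5,-16.25,0,0,0,5.28],[16.5,-16.25,0,0,0,5.28],[16.5,-16.25,0,0,0,5.28]]
  grip: 1
  newtons: 60

```text
clock: 1.35
tcp_pos: [0.4523, -0.1076, 0.2397]
tcp_rot: [0.0, 1.0, -0.0, 0.0]
wrist_force: [0.8, -0.7, 0.5]
finger_gap: 0.0852
grip_force: 0.0
```

```bash
python3 - <<'E'
from h import *
s=arm.observe(); print(s["clock"],s["tcp_pos"],s["joint_positions"])
w=vision.get_image("wrist"); print(w["origin"],rot(w["attitude"]).as_matrix().round(2).tolist())
cv2.imwrite("pics/w1.png",w["color"][:,:,::-1])
go([.478,-.0345,.24],T(0))
E
```

```text
1.35 [ 0.45233148 -0.10759019  0.23969843] [ 0.64131817 -0.06308104 -0.44312309  1.8740458  -0.02712124  1.32354515
 -1.36534235]
[ 0.53739686 -0.10710668  0.37416031] [[-0.0, -0.94, -0.33], [-1.0, 0.0, -0.0], [0.0, 0.33, -0.94]]
row [ 0.941 -2.514  0.016] [-0.048 -0.037  0.134] rows>= 1.6095218526018438 0.1027209340606557
```

>>> send_rows:
  plan:
    - [[0.94,-2.5,0,0,0,0],[0.94,-2.5,0,0,0,0],[0.94,-2.5,0,0,0,0]]

```text
clock: 1.65
tcp_pos: [0.477, -0.0407, 0.2398]
tcp_rot: [-0.001, 1.0, 0.005, 0.001]
wrist_force: [0.4, -0.0, -0.2]
finger_gap: 0.0855
grip_force: 0.0
```

```bash
python3 - <<'E'
from h import *
s=arm.observe(); print(s["clock"],s["tcp_pos"])
w=vision.get_image("wrist")
cv2.imwrite("pics/w2.png",w["color"][:,:,::-1])
print(pix(w,[.478,-.0345,.113]),pix(w,[.478,-.0345,.008]))
E
```

```text
1.65 [ 0.47704807 -0.04066011  0.23983771]
[272.8903859  202.92167696] [274.76983944 175.51927567]
```

View pics/w2.png

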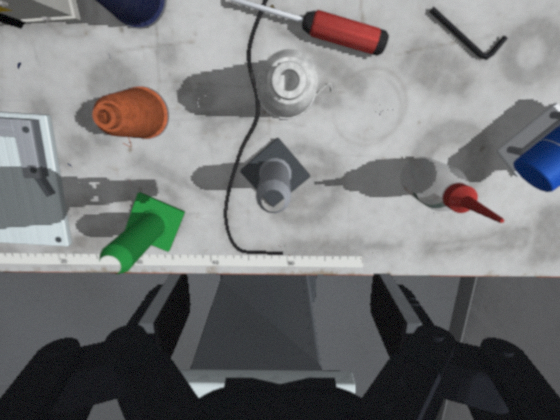

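The wrist view shows the steel post directly ahead (tip ~(271,198), foot centre ~(276,176)), which matches the predictions (273,203) and (275,176). So I descend over the post.

```bash
python3 - <<'E'
from h import *
s=arm.observe(); print(s["tcp_pos"]); go([.4785,-.0345,.07],T(0))
E
```

```text
[ 0.47623519 -0.04403567  0.23959987]
row [ 0.088 -0.378  6.784] [-0.004 -0.008  0.072] rows>= 4.073928587880679 0.05099691273676474
```

>>> send_rows:
  plan:
    - [[0.1,-0.4,1,0,0,0],[0.1,-0.4,2.5,0,0,0],[0.1,-0.4,4,0,0,0],[0.1,-0.4,5.5,0,0,0],[0.1,-0.4,6.4,0,0,0],[0.1,-0.4,6.8,0,0,0],[0.1,-0.4,6.8,0,0,0]]

```text
clock: 2.28
tcp_pos: [0.476, -0.0381, 0.0671]
tcp_rot: [-0.0, 1.0, -0.001, -0.002]
wrist_force: [-0.8, -0.1, 0.2]
finger_gap: 0.0854
grip_force: 0.0
```

>>> send_rows:
  plan:
    - [[0,0,0,0,0,0],[0,0,0,0,0,0],[0,0,0,0,0,0],[0,0,0,0,0,0],[0,0,0,0,0,0],[0,0,0,0,0,0],[0,0,0,0,0,0],[0,0,0,0,0,0]]
  grip: -1
  newtons: 60

```text
clock: 2.95
tcp_pos: [0.4793, -0.0368, 0.0709]
tcp_rot: [0.0, 1.0, 0.0, 0.001]
wrist_force: [-0.9, 0.9, 4.8]
finger_gap: 0.0308
grip_force: 59.0
```

>>> send_rows:
  plan:
    - [[0,0,-1,0,0,0],[0,0,-2.5,0,0,0],[0,0,-4,0,0,0],[0,0,-5.5,0,0,0],[0,0,-6,0,0,0],[0,0,-6,0,0,0]]

```text
clock: 3.45
tcp_pos: [0.4802, -0.0372, 0.2233]
tcp_rot: [0.001, 1.0, 0.0, 0.004]
wrist_force: [0.0, 0.5, -4.4]
finger_gap: 0.0306
grip_force: 60.9
```

```bash
python3 - <<'E'
from h import *
s=arm.observe(); print(s["tcp_pos"],s["finger_gap"],s["wrist_force"]); go([.4212,.2732,.20],T(45))
E
```

```text
[ 0.48024342 -0.0372036   0.22329685] 0.030577279229119913 [ 0.04070928  0.52982416 -4.36372094]
row [ -2.367 -12.418   0.887] [ 0.057 -0.07  -8.999] rows>= 7.597766618783017 6.293161933535338
```

>>> send_rows:
  plan:
    - [[-0.4,-1.5,0,0,0,-1.1],[-0.7,-3.1,0,0,0,-2.3],[-1,-4.7,0,0,0,-3.5],[-1.3,-6.3,0,0,0,-4.7],[-1.6,-7.9,0,0,0,-5.9],[-1.8,-9.5,0,0,0,-7.1],[-2,-11,0,0,0,-8.2],[-2.3,-12,0.4,0,0,-9],[-2.4,-12.4,0.8,0,0,-9],[-2.4,-12.4,0.8,0,0,-9],[-2.4,-12.4,0.8,0,0,-9],[-2.4,-12.4,0.8,0,0,-9]]

```text
clock: 4.45
tcp_pos: [0.4181, 0.2712, 0.1983]
tcp_rot: [0.0, 0.924, 0.382, -0.001]
wrist_force: [-0.4, -0.7, -4.6]
finger_gap: 0.0306
grip_force: 61.2
```

```bash
python3 - <<'E'
from h import *
s=arm.observe(); print(s["clock"],s["tcp_pos"],rot(s["tcp_rot"]).as_matrix()[:2,0],s["joint_positions"])
w=vision.get_image("wrist"); im=w["color"][:,:,::-1].copy()
np.save("w3.npy",w,allow_pickle=True)
for x in (-115,45):
  for y in (-50,50): 
    a=np.radians(-2.6); p=[.5006+.001*(x*np.cos(a)-y*np.sin(a)),.2696+.001*(x*np.sin(a)+y*np.cos(a)),.01]; print(x,y,p,pix(w,p))
cv2.imwrite("pics/w3.png",im)
E
```

```text
4.45 [0.41812322 0.2712296  0.19827414] [0.70820001 0.70600829] [ 0.22290924  0.07986087 -0.87944266  1.8477613   0.06531951  1.24571296
 -1.46293842]
-115 -50 [np.float64(0.38345023506760517), np.float64(0.22486821514532845), 0.01] [287.01775697 235.18944483]
-115 50 [np.float64(0.3879865338805305), np.float64(0.32476527212439993), 0.01] [221.64769511 169.29592296]
45 -50 [np.float64(0.5432855262341195), np.float64(0.21761013704464785), 0.01] [406.91923418 134.97500191]
45 50 [np.float64(0.5478218250470449), np.float64(0.3175071940237193), 0.01] [343.60814829  52.58330523]
```

View pics/w3.png

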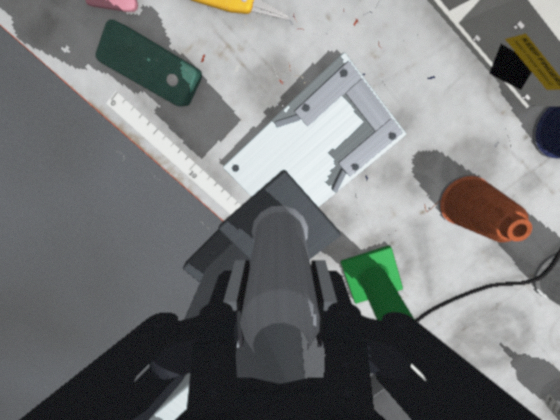

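The plate corners at (345,53), (406,134) and (222,168) agree with my dock estimate to about 1 px. The held foot's visible corners are near (285,171), (184,267) and (343,236), so I can measure its place in the hand.

```bash
python3 - <<'E'
from h import *
w=np.load("w3.npy",allow_pickle=True).item(); im=w["color"]
g=cv2.cvtColor(im,cv2.COLOR_RGB2GRAY)
pts=[(285,171),(184,267),(343,236)]
P=[onz(w,u,v,.1354) for u,v in pts]
for p in P: print(p)
e1=P[1]-P[0]; e2=P[2]-P[0]
for e in (e1,e2): print(np.linalg.norm(e),np.degrees(np.arctan2(e[1],e[0])))
b=(e1/np.linalg.norm(e1)+e2/np.linalg.norm(e2)); b/=np.linalg.norm(b)
s=arm.observe(); c=P[0]+b*.03*2**.5; print("centre",c,"off",c-s["tcp_pos"]); print("mid diag",(P[1]+P[2])/2)
v=g[150:300:1]; 
m=((im.max(2)<75)).astype(np.uint8)
np.set_printoptions(linewidth=200)
print(g[165:180,270:300:2]); print(g[262:272,178:196]); print(g[228:244,330:350])
E
```

```text
[0.45055707 0.29847606 0.1354    ]
[0.35275438 0.30012993 0.1354    ]
[0.44674868 0.23915304 0.1354    ]
0.0978166746006168 179.03120788530086
0.059445140309123255 -93.67320575644393
centre [0.41936674 0.26971561 0.1354    ] off [ 0.000792   -0.00146532 -0.0633698 ]
mid diag [0.39975153 0.26964148 0.1354    ]
[[231 231 231 232 232 232 233 233 233 233 235 236 232 232 234]
 [230 231 232 232 230 233 233 231 233 234 235 233 231 233 234]
 [231 230 232 232 233 234 231 232 232 234 234 232 231 233 235]
 [230 231 232 231 233 233 229 228 234 236 233 232 232 234 234]
 [230 232 231 233 231 226 201 187 224 236 231 232 234 235 233]
 [230 231 231 233 232 202 138 117 181 229 233 235 235 236 233]
 [230 231 233 233 222 147  77  65 125 219 233 233 235 235 233]
 [230 232 233 231 196  96  54  65  88 201 233 236 235 233 234]
 [231 233 231 221 145  64  59  77  74 158 227 235 235 234 237]
 [232 231 228 188  93  61  74  89  77 109 214 234 236 236 239]
 [233 231 218 136  59  68  82  89  81  76 169 229 235 237 237]
 [232 223 174  85  60  77  87  87  83  75 121 214 237 237 237]
 [229 196 113  61  65  84  89  85
[... 1536 characters left out ...]
00 105 110 120 148 175 193 202 199]
 [ 95  93  96  96  96  93  95  98  96  97 102 107 107 107 111 124 151 179 195 204]
 [ 95  95  97  99  96  99  96  97 102 103 106 111 112 114 111 113 127 153 181 199]
 [ 98  96  99  95  96  97  99 102 104 105 109 110 111 108 113 112 115 125 150 185]
 [ 95  99  95  94  96  99 102 105 106 104 105 110 110 110 111 112 114 115 126 154]
 [ 95  97  98  98 101 100 104 109 108 107 108 108 108 112 111 107 110 115 112 125]
 [ 95  95  99 104 104 102 104 105 109 107 107 107 106 107 105 106 107 112 112 114]
 [ 94  95 101 104 102 103 107 103 106 104 105 106 104 104 108 108 108 111 111 113]
 [ 99  99 102 100 100 103 102 104 102 103 102 106 105 104 103 104 110 107 109 110]]
```

```bash
python3 - <<'E'
from h import *
w=np.load("w3.npy",allow_pickle=True).item(); g=cv2.cvtColor(w["color"],cv2.COLOR_RGB2GRAY).astype(float)
def sub(v,cols): # column of transition per row
    row=g[v]; d=np.diff(row[cols[0]:cols[1]]); i=np.argmax(np.abs(d)); lo=max(i-2,0); ww=np.abs(d[lo:i+3]); return cols[0]+.5+lo+(ww*np.arange(len(ww))).sum()/ww.sum()
L=[(sub(v,(int(285-1.06*(v-170))-8,int(285-1.06*(v-170))+8)),v) for v in range(176,212)]
Rr=[(sub(v,(int(286+.87*(v-170))-8,int(286+.87*(v-170))+8)),v) for v in range(176,228)]
lines=[]
for E in (L,Rr):
    Q=np.array([onz(w,u,v,.1354)[:2] for u,v in E]); vx,vy,x,y=cv2.fitLine(Q.astype(np.float32),cv2.DIST_HUBER,0,.001,.001).ravel(); lines.append((vx,vy,x,y)); print("dir",np.degrees(np.arctan2(vy,vx)), "from",Q[0],Q[-1])
(a,b,x,y),(c,d,X,Y)=lines
t=np.linalg.solve([[a,-c],[b,-d]],[X-x,Y-y]); K=np.array([x+a*t[0],y+b*t[0]]); print("corner",K)
for yaw in (-1,-2.6): r=np.radians(yaw+225); print("centre",K+.0424*np.array([np.cos(r),np.sin(r)]))
print(pix(w,[K[0]-.06,K[1]+.001,.1354]),pix(w,[K[0]-.002,K[1]-.06,.1354]))
go([.4212,.2732,.198],T(45))
E
```

```text
dir -3.4193993 from [0.44370425 0.30081404] [0.4084352  0.30302042]
dir 86.341934 from [0.45080236 0.2936821 ] [0.44773851 0.24745307]
corner [0.45123312 0.3004609 ]
centre [0.42073311 0.27100739]
centre [0.41992261 0.27187048]
[218.97467107 229.71809001] [344.49243609 232.33778941]
row [0.131 0.017 0.031] [ 0.005  0.015 -0.029] rows>= 0.08153899352429635 0.022752076362322935
```

>>> send_rows:
  plan:
    - [[0.07,0.03,0.8,0,0,-0.18],[0.07,0.03,2,0,0,-0.18],[0.07,0.03,3,0,0,-0.18],[0.07,0.03,3.8,0,0,-0.18],[0.07,0.03,4.3,0,0,-0.18],[0.07,0.03,4.5,0,0,-0.18],[0.07,0.03,4.6,0,0,-0.18],[0.07,0.03,4.65,0,0,-0.18],[0.07,0.03,4.7,0,0,-0.18],[0.07,0.03,4.7,0,0,-0.18]]

```text
clock: 5.33
tcp_pos: [0.4206, 0.274, 0.0827]
tcp_rot: [0.0, 0.921, 0.39, 0.001]
wrist_force: [-0.7, 0.0, -3.5]
finger_gap: 0.0303
grip_force: 61.2
```

```bash
python3 - <<'E'
from h import *
s=arm.observe(); print(s["clock"],s["tcp_pos"],s["wrist_force"],np.degrees(rot(s["tcp_rot"]).as_euler('ZYX')))
w=vision.get_image("wrist"); cv2.imwrite("pics/w4.png",w["color"][:,:,::-1]); np.save("w4.npy",w,allow_pickle=True)
E
```

```text
5.3333 [0.4205787 0.2739721 0.082692 ] [-0.68224469  0.00674249 -3.46761104] [ 4.58896830e+01 -8.90381250e-02  1.79948274e+02]
```

View pics/w4.png

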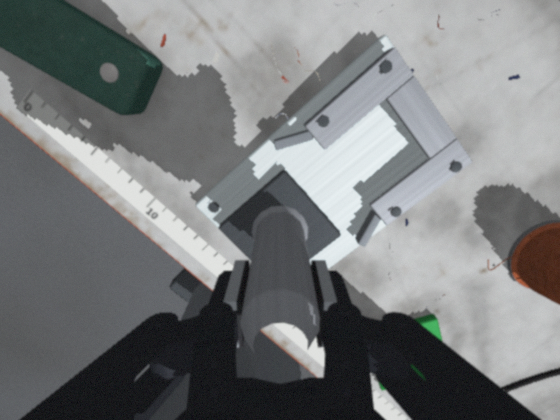

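The foot hovers over the plate's open end, just above contact (corners ~(285,171), (341,236), (219,222); plate corners (383,40), (470,158), (198,208)). I'll check its lateral fit in the dock frame.

```bash
python3 - <<'E'
from h import *
w=np.load("w4.npy",allow_pickle=True).item()
a=np.radians(-2.6); M=np.array([[np.cos(a),np.sin(a)],[-np.sin(a),np.cos(a)]])
D=lambda u,v,z:(M@(onz(w,u,v,z)[:2]-[.5006,.2696])*1000).round(1)
for p in [(383,37),(470,158),(198,208)]: print("plate",D(*p,.01))
for p in [(285,171),(341,236),(219,222)]: print("foot",D(*p,.0195))
for p in [(408,76),(309,121),(356,243)]: print("lips top",D(*p,.0245))
for p in [(386,67),(323,121),(456,167),(394,212)]: print("screws",D(*p,.0245))
s=arm.observe(); go([.4198,.272,.0805],T(45.9))
E
```

```text
plate [43.9 49.9]
plate [ 45.4 -45.2]
plate [-112.1   48.5]
foot [-49.3  30. ]
foot [-50.4 -28.7]
foot [-104.8   33.2]
lips top [38.3 25.8]
lips top [-18.6  43.8]
lips top [-45.4 -36.9]
screws [31.8 37.7]
screws [-12.5  38.4]
screws [ 31.3 -36.7]
screws [-13.9 -35.6]
row [-0.075  0.033  0.086] [ 0.01  -0.016 -0.002] rows>= 0.07091496093696736 0.013306663989833488
```

>>> send_rows:
  plan:
    - [[0,0,0.04,0,0,0],[0,0,0.07,0,0,0],[0,0,0.07,0,0,0],[0,0,0.07,0,0,0]]

```text
clock: 5.72
tcp_pos: [0.4203, 0.2739, 0.081]
tcp_rot: [0.0, 0.921, 0.39, 0.0]
wrist_force: [-2.1, -2.6, 6.0]
finger_gap: 0.0309
grip_force: 62.0
```

>>> send_rows:
  plan:
    - [[0.13,0.15,0,0,0,0],[0.26,0.3,0,0,0,0],[0.39,0.45,0,0,0,0],[0.53,0.6,0,0,0,0],[0.66,0.75,0,0,0,0],[0.79,0.9,0,0,0,0],[0.92,1.06,0,0,0,0],[1.05,1.21,0,0,0,0],[1.18,1.36,0,0,0,0],[1.18,1.36,0,0,0,0]]

```text
clock: 6.55
tcp_pos: [0.4652, 0.2727, 0.081]
tcp_rot: [-0.001, 0.921, 0.39, 0.001]
wrist_force: [-2.4, -0.3, 4.5]
finger_gap: 0.0306
grip_force: 62.1
```

>>> send_rows:
  plan:
    - [[0.13,0.15,0,0,0,0],[0.26,0.3,0,0,0,0],[0.39,0.45,0,0,0,0],[0.53,0.6,0,0,0,0],[0.66,0.75,0,0,0,0],[0.74,0.84,0,0,0,0],[0.82,0.94,0,0,0,0],[0.86,0.99,0,0,0,0],[0.89,1.02,0,0,0,0],[0.92,1.06,0,0,0,0],[0.92,1.06,0,0,0,0]]

```text
clock: 7.47
tcp_pos: [0.4989, 0.271, 0.0811]
tcp_rot: [-0.001, 0.921, 0.39, -0.0]
wrist_force: [-5.4, 0.2, 7.7]
finger_gap: 0.0308
grip_force: 62.4
```

>>> send_rows:
  plan:
    - [[0.026,0.03,0,0,0,0],[0.052,0.06,0,0,0,0],[0.078,0.09,0,0,0,0],[0.1,0.12,0,0,0,0],[0.1,0.12,0,0,0,0]]

```text
clock: 7.88
tcp_pos: [0.5017, 0.2709, 0.0812]
tcp_rot: [-0.001, 0.921, 0.391, -0.001]
wrist_force: [-8.2, -0.1, 9.8]
finger_gap: 0.0309
grip_force: 62.7
```

>>> send_rows:
  plan:
    - [[0.04,0.045,0,0,0,0],[0.08,0.09,0,0,0,0],[0.08,0.09,0,0,0,0],[0.08,0.09,0,0,0,0]]

```text
clock: 8.22
tcp_pos: [0.5024, 0.271, 0.0814]
tcp_rot: [-0.001, 0.92, 0.391, -0.003]
wrist_force: [-14.3, -1.1, 16.9]
finger_gap: 0.0306
grip_force: 63.5
```

```bash
python3 - <<'E'
from h import *
s=arm.observe(); print(s["clock"],s["tcp_pos"],s["wrist_force"],np.degrees(rot(s["tcp_rot"]).as_euler('ZYX')))
w=vision.get_image("wrist"); cv2.imwrite("pics/w5.png",cv2.resize(w["color"][60:330,140:440,::-1],None,fx=2,fy=2,interpolation=cv2.INTER_CUBIC)); np.save("w5.npy",w,allow_pickle=True)
E
```

```text
8.2167 [0.50235811 0.27098582 0.08135284] [-14.34363457  -1.07122282  16.87876106] [  46.0041068     0.29578733 -179.70325298]
```

View pics/w5.png

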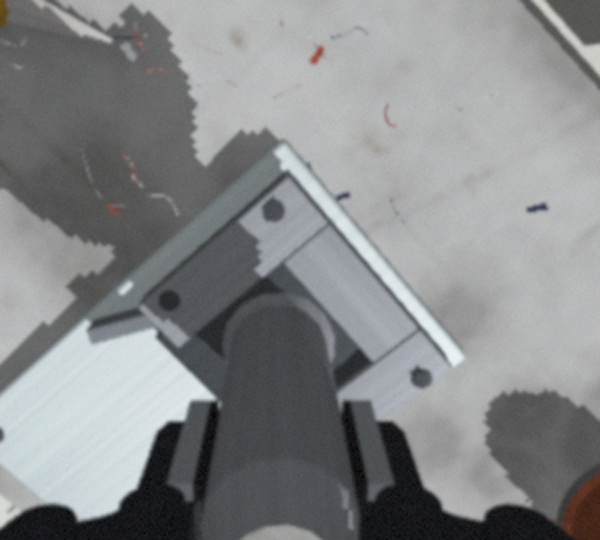

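The foot is under the lips with its front edge at the stop. It slid 82 mm, and the last 3 mm I commanded gave only 0.7 mm of travel while the force rose to 14 N, so it is home. Releasing.

>>> send_rows:
  plan:
    - [[0,0,0,0,0,0],[0,0,0,0,0,0],[0,0,0,0,0,0],[0,0,0,0,0,0],[0,0,0,0,0,0],[0,0,0,0,0,0]]
  grip: 1

```text
clock: 8.77
tcp_pos: [0.507, 0.2686, 0.0799]
tcp_rot: [0.0, 0.921, 0.39, 0.0]
wrist_force: [-1.1, -0.0, -0.1]
finger_gap: 0.085
grip_force: 0.0
```

>>> send_rows:
  plan:
    - [[0,0,-1.5,0,0,0],[0,0,-3,0,0,0],[0,0,-4.5,0,0,0],[0,0,-6,0,0,0],[0,0,-6.4,0,0,0],[0,0,-6.4,0,0,0]]

```text
clock: 9.27
tcp_pos: [0.5086, 0.2701, 0.244]
tcp_rot: [0.0, 0.921, 0.39, 0.004]
wrist_force: [-0.1, 1.2, -0.5]
finger_gap: 0.0851
grip_force: 0.0
```

```bash
python3 - <<'E'
from h import *
s=arm.observe(); print(s["clock"],s["tcp_pos"],s["wrist_force"])
w=vision.get_image("wrist"); np.save("w6.npy",w,allow_pickle=True); d=vision.get_image("top")
print(pix(w,[.5006,.2696,.123]),pix(d,[.5006,.2696,.123]),pix(d,[.5006,.2696,.018]))
sc=vision.get_image("scene")
b=lambda q,c,r,k:cv2.resize(q["color"][r[0]:r[1],c[0]:c[1],::-1],None,fx=k,fy=k,interpolation=cv2.INTER_CUBIC)
o=np.zeros((600,800,3),np.uint8)
A=w["color"][::,:,::-1]; o[:420,:560]=A
B=b(d,(128,193),(212,272),3.6); o[:B.shape[0],562:562+B.shape[1]]=B
C=b(sc,(180,280),(310,370),2.3); o[430:430+C.shape[0],:C.shape[1]]=C
cv2.imwrite("pics/w6.png",o)
E
```

```text
9.2667 [0.50856516 0.27010749 0.24401389] [-0.06810113  1.17747186 -0.45688965]
[272.60048625 213.12434283] [150.53872691 229.06751087] [162.84667668 237.17413702]
```

View pics/w6.png

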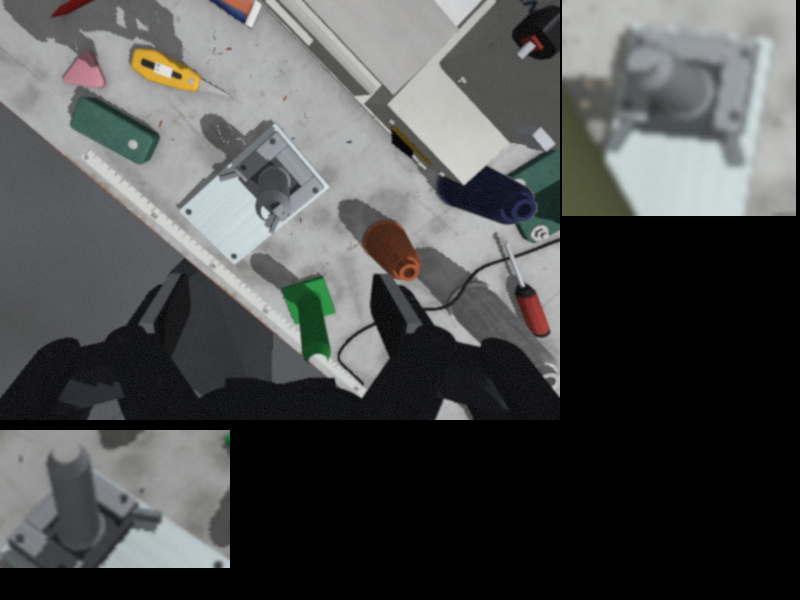

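The post stands docked: its root centre in the top view is ~(163,237.5), against the predicted (162.8,237.2) for the pocket. Next I use numbers to decide which end of the beaker is open.

```bash
python3 - <<'E'
import cv2,numpy as np
np.set_printoptions(linewidth=250)
a=cv2.imread("pics/w2.png"); print(a[132:196:3,510:560:2,0])
b=cv2.imread("pics/scene0.png"); print(b[170:192,340:364,0])
E
python3 - <<'E'
from h import *
go([.5235,-.336,.24],T(-46))
go([.5235,-.336,.24],T(134))
E
```

```text
[[107 106 106 103 100 111 116 122 122 122 121 123 120 121 122 112  89  80  84  84  81  74  76  78  81]
 [104 103 103 110 118 122 124 123 126 122 122 123 123 114  91  74  78  85  78  74  76  78  76  85  84]
 [102 109 117 122 123 121 123 122 121 123 124 116  94  76  82  84  80  79  76  80  80  85  87  86  89]
 [118 117 121 118 121 122 124 125 121 116 101  79  79  83  82  77  72  76  84  87  94  98  92  94  97]
 [124 118 123 121 123 123 124 118  99  84  78  83  84  76  71  79  79  81  85  88  88  90  95 105 115]
 [ 72  74  79  88  99 103 102  85  81  84  87  76  75  79  76  78  88  87  86  90  96 101 106 108 111]
 [ 63  65  61  61  66  68  72  82  84  79  78  76  80  82  86  87  88  94  94 106 107 112 113 117 122]
 [102  89  79  71  63  70  71  77  76  76  82  86  82  88  88  91  95 100 104 107 111 119 124 130 134]
 [123 122 124 122 109  80  76  77  77  83  84  87  90  92  96 101 106 110 114 118 123 130 134 140 147]
 [123 125 116  91  77  76  77  83  83  85  88  95 100 103 107 111 114 120 125 132 135 139 145 152 157]
 [122 116  86  75  75  73  75  77  81  90  97 104 106 111 117 123 126 
[... 2868 characters left out ...]
 26  30  34  47  71  82  86  88  83  80  88 124 151 160 160 160 161 159 158 157]
 [ 24  24  21  24  29  32  30  44  72  90 118 124  95  77  97 137 157 160 158 159 159 157 157 157]
 [ 23  20  19  23  26  30  28  49  77  98 137 137  90  77 119 152 159 160 160 160 158 158 157 157]
 [ 20  17  20  19  23  22  25  56  83  93 108 105  81  86 133 165 167 161 160 160 159 158 158 158]
 [ 20  14  15  18  18  20  26  63  88  94  95  94  95 134 168 182 179 164 161 160 158 158 157 160]]
row [-16.87   17.317  -0.031] [1.5000e-02 2.3000e-02 1.8378e+01] rows>= 14.494094261077212 12.851531689485222
row [-16.87   17.317  -0.031] [-2.3000e-02  1.5000e-02 -1.7622e+01] rows>= 14.494094261077212 12.323312227159612
```

The visible end face is flat and uniform in two views, so it is the closed bottom. The mouth therefore points away, at about -46°. Before the traverse I check the lever ball's position.

```bash
python3 - <<'E'
from h import *
d=vision.get_image("top"); s=vision.get_image("scene")
print("ball",cross(d,(238,148),s,(238,66)))
print("near end bottom top-cam", onz(d,398.6,255.2,.05))
print("oiler",cross(d,(361,256),s,(343,175)))
E
```

```text
ball (array([0.57542473, 0.04904446, 0.45939673]), np.float64(0.0016980847068547601))
near end bottom top-cam [ 0.48943542 -0.3009327   0.05      ]
oiler (array([ 0.47264951, -0.19532815,  0.14056809]), np.float64(0.008074065224598666))
```

>>> send_rows:
  plan:
    - [[-1.3,0.6,0,0,0,-1.1],[-2.8,1.2,0,0,0,-2.2],[-4.3,1.8,0,0,0,-3.4],[-5.8,2.5,0,0,0,-4.6],[-7.2,3.2,0,0,0,-5.8],[-8.2,4,0,0,0,-7],[-9,5.2,0,0,0,-8.2],[-9.8,6.6,0,0,0,-9.4],[-10.6,8,0,0,0,-10.6],[-11.4,9.4,0,0,0,-11.8],[-12.2,10.8,0,0,0,-13],[-13,12.2,0,0,0,-14.2]]

```text
clock: 10.52
tcp_pos: [0.4924, -0.1557, 0.2386]
tcp_rot: [-0.001, 0.521, 0.854, -0.0]
wrist_force: [0.3, 0.6, -0.2]
finger_gap: 0.0856
grip_force: 0.0
```

```bash
python3 - <<'E'
from h import *
s=arm.observe(); print(s["clock"],s["tcp_pos"],s["joint_positions"]); go([.5235,-.336,.24],T(134))
E
```

```text
10.5167 [ 0.49237745 -0.15570202  0.23857965] [ 0.69413177  0.06058214 -0.45471213  1.76385409  0.02765482  1.32564792
  0.70829974]
row [-6.983 -2.191 -0.062] [-0.019 -0.018 -3.358] rows>= 4.387768003403262 2.3481161025128565
```

>>> send_rows:
  plan:
    - [[-1.5,-0.5,0,0,0,-1],[-3,-1,0,0,0,-2],[-4.6,-1.5,0,0,0,-3],[-6,-2,0,0,0,-3.36],[-7,-2.2,0,0,0,-3.36],[-7,-2.2,0,0,0,-3.36],[-7,-2.2,0,0,0,-3.36]]

```text
clock: 11.1
tcp_pos: [0.522, -0.3361, 0.2375]
tcp_rot: [-0.002, 0.395, 0.919, 0.001]
wrist_force: [0.2, 0.9, -0.3]
finger_gap: 0.0852
grip_force: 0.0
```

```bash
python3 - <<'E'
from h import *
s=arm.observe(); print(s["clock"],s["tcp_pos"],s["joint_positions"])
w=vision.get_image("wrist"); np.save("w7.npy",w,allow_pickle=True); cv2.imwrite("pics/w7.png",w["color"][:,:,::-1])
h=cv2.cvtColor(w["color"],cv2.COLOR_RGB2HSV); m=((h[:,:,0]>100)&(h[:,:,0]<130)&(h[:,:,1]>120)&(h[:,:,2]>40)).astype(np.uint8)
c=max(cv2.findContours(m,cv2.RETR_EXTERNAL,cv2.CHAIN_APPROX_NONE)[0],key=cv2.contourArea); r=cv2.minAreaRect(c); print(cv2.contourArea(c),r,cv2.boxPoints(r).tolist())
print("exp", [pix(w,p) for p in ([.4915,-.303,.05],[.5555,-.369,.05])])
# silhouette mid-line per row: tangent rays -> axis
P=c[:,0]; 
for v in range(P[:,1].min()+4,P[:,1].max(),12):
    row=P[P[:,1]==v][:,0]; print(v,row.min(),row.max(),onz(w,(row.min()+row.max())/2,v,.05).round(4))
E
```

```text
11.1 [ 0.52202509 -0.33605712  0.23745099] [ 0.82113825  0.28372628 -0.35720077  1.51759653  0.09935078  1.36235829
  1.21571974]
2135.0 ((280.9999694824219, 164.49998474121094), (54.99999237060547, 43.99999237060547), 90.0) [[258.9999694824219, 136.99998474121094], [302.9999694824219, 136.99998474121094], [302.9999694824219, 191.99998474121094], [258.9999694824219, 191.99998474121094]]
exp [array([280.37226152, 141.67065873]), array([281.25023648, 227.41668642])]
141 260 303 [ 0.4919 -0.3018  0.05  ]
153 260 303 [ 0.5001 -0.3104  0.05  ]
165 261 303 [ 0.5088 -0.3188  0.05  ]
177 261 303 [ 0.5174 -0.3279  0.05  ]
189 262 302 [ 0.5263 -0.3371  0.05  ]
```

The beaker's axis line and bottom end agree between the two cameras: bottom ≈ (0.490, -0.301), axis yaw -46°. I grasp 36 mm from the bottom with a 10° lean, and keep clear of the oiler.

```bash
python3 - <<'E'
from h import *
rt=T(134.2)*R.from_euler('y',-10,degrees=True)
print(rt.as_matrix()[:,2]); go([.5061,-.3177,.118],rt)
E
```

```text
[ 0.12106145 -0.12449022 -0.98480775]
row [ 0.915 -0.026  4.808] [-0.007 -2.042 -0.103] rows>= 2.934048296082227 1.4294633134360202
```

>>> send_rows:
  plan:
    - [[0.4,0,1.2,0,-1,-0.1],[0.9,0,2.6,0,-2,-0.1],[0.9,0,4,0,-2,-0.1],[0.9,0,4.6,0,-2,-0.1],[0.9,0,4.8,0,-2,-0.1],[0.9,0,4.8,0,-2,-0.1],[0.9,0,4.8,0,-2,-0.1]]

```text
clock: 11.73
tcp_pos: [0.5089, -0.3181, 0.1214]
tcp_rot: [0.081, 0.387, 0.918, -0.034]
wrist_force: [0.6, 0.1, 1.1]
finger_gap: 0.0852
grip_force: 0.0
```

```bash
python3 - <<'E'
from h import *
rt=T(134.2)*R.from_euler('y',-10,degrees=True)
s=arm.observe(); print(s["tcp_pos"],s["wrist_force"]);go([.5158,-.3276,.039],rt)
E
```

```text
[ 0.50889518 -0.31809503  0.12143708] [0.60154904 0.08046963 1.05755162]
row [ 0.121 -0.068  3.328] [0.002 0.021 0.015] rows>= 1.9968825298782213 0.018188730898716123
```

>>> send_rows:
  plan:
    - [[0,0,0.6,0,0,0],[0,-0.05,1.2,0,0,0],[0,-0.05,1.9,0,0,0],[0,-0.05,2.6,0,0,0],[0,-0.05,3,0,0,0],[0,-0.05,3.25,0,0,0],[0,-0.05,3.25,0,0,0],[0,-0.05,3.25,0,0,0]]

```text
clock: 12.4
tcp_pos: [0.5173, -0.3298, 0.041]
tcp_rot: [0.081, 0.388, 0.918, -0.034]
wrist_force: [0.7, -0.1, 0.7]
finger_gap: 0.0856
grip_force: 0.0
```

```bash
python3 - <<'E'
from h import *
rt=T(134.2)*R.from_euler('y',-10,degrees=True)
s=arm.observe(); print(s["tcp_pos"],s["wrist_force"]);go([.5158,-.3276,.039],rt)
E
```

```text
[ 0.51726843 -0.3297952   0.04100111] [ 0.66883223 -0.09733146  0.71721622]
row [0.116 0.019 0.061] [-0.004  0.014  0.002] rows>= 0.07946157677730313 0.010525770859597681
```

Good; close gently.

>>> send_rows:
  plan:
    - [[0,0,0,0,0,0],[0,0,0,0,0,0],[0,0,0,0,0,0],[0,0,0,0,0,0],[0,0,0,0,0,0],[0,0,0,0,0,0],[0,0,0,0,0,0]]
  grip: -1
  newtons: 40

```text
clock: 12.98
tcp_pos: [0.5179, -0.3291, 0.0415]
tcp_rot: [0.081, 0.387, 0.918, -0.034]
wrist_force: [0.5, 2.3, 5.9]
finger_gap: 0.0454
grip_force: 40.8
```

>>> send_rows:
  plan:
    - [[0,0,-0.5,0,0,0],[0,0,-1.2,0,0,0],[0,0,-2.2,0,0,0],[0,0,-3.5,0,0,0],[0,0,-5,0,0,0],[0,0,-6.5,0,0,0],[0,0,-8,0,0,0],[0,0,-8.8,0,0,0],[0,0,-8.8,0,0,0]]

```text
clock: 13.73
tcp_pos: [0.4917, -0.3027, 0.2637]
tcp_rot: [0.085, 0.387, 0.917, -0.036]
wrist_force: [0.3, -0.2, -0.4]
finger_gap: 0.0455
grip_force: 41.3
```

```bash
python3 - <<'E'
from h import *
s=arm.observe(); print(s["clock"],s["tcp_pos"],s["wrist_force"],s["joint_positions"],s["finger_gap"])
go([.40,-.10,.30],T(-14)*R.from_euler('y',-10,degrees=True))
go([.40,-.10,.30],T(166)*R.from_euler('y',-10,degrees=True))
E
```

```text
13.7333 [ 0.49174703 -0.30273319  0.26373458] [ 0.28058245 -0.1708272  -0.41537384] [ 0.84142262  0.04155863 -0.38043034  1.74246223  0.08147439  1.18686022
  1.21023985] 0.04549577570050307
row [ 7.963  3.025 -2.961] [ 5.298  0.034 29.165] rows>= 5.4067801273707214 20.72871100043994
row [ 7.963  3.025 -2.961] [-1.129  0.115 -6.257] rows>= 5.4067801273707214 4.44690013850207
```

The beaker is held (gap 45.5 mm). Next I turn it so the mouth faces the robot side while moving to the dock, then pitch it over.

```bash
python3 - <<'E'
from h import *
L=R.from_euler('y',-10,degrees=True)
for p,y in (([.41,-.06,.29],62),([.44,.235,.30],28.3)): go(p,T(y)*L)
s=arm.observe(); mt=rot(s["tcp_rot"]).inv().apply([np.cos(np.radians(-45.8)),np.sin(np.radians(-45.8)),0]); print(mt)
for f in (.33,.67,1.): go([.4917+f*(.41-.4917),-.3027+f*.2427,.2637+f*.026],T(134.2-f*72)*L)
E
```

```text
row [ 8.89   4.427 -2.727] [ 2.586  0.096 14.209] rows>= 6.174389344042238 10.099565283517947
row [16.309 13.515 -4.514] [ 3.789  0.075 20.84 ] rows>= 12.984009717241621 14.81272439841086
[-9.82995036e-01 -1.75259730e-04  1.83632048e-01]
row [ 2.936  1.461 -0.895] [0.856 0.113 4.676] rows>= 2.037994490357261 3.3254398613236567
row [ 5.959  2.966 -1.819] [1.73  0.106 9.494] rows>= 4.136690148091863 6.748694755239713
row [ 8.892  4.427 -2.715] [ 2.579  0.096 14.169] rows>= 6.173659587847625 10.071594298675285
```

>>> send_rows:
  plan:
    - [[0.9,0.4,-0.3,0.2,0,1.3],[1.8,0.9,-0.6,0.5,0,2.7],[2.7,1.3,-0.8,0.8,0,4.1],[3.6,1.8,-1.1,1,0,5.5],[4.5,2.2,-1.4,1.3,0,6.9],[5.4,2.7,-1.7,1.5,0.1,8.3],[6.3,3.1,-1.9,1.8,0.1,9.7],[7.2,3.5,-2.2,2,0.1,11.1],[8,4,-2.5,2.3,0.1,12.5],[8.9,4.4,-2.7,2.6,0.1,13.9],[8.9,4.4,-2.7,2.6,0.1,14.2],[8.9,4.4,-2.7,2.6,0.1,14.2]]

```text
clock: 14.73
tcp_pos: [0.4074, -0.0591, 0.2839]
tcp_rot: [0.04, 0.853, 0.515, -0.078]
wrist_force: [0.1, -0.7, -1.4]
finger_gap: 0.0453
grip_force: 41.3
```

```bash
python3 - <<'E'
from h import *
L=R.from_euler('y',-10,degrees=True)
s=arm.observe(); print(s["clock"],s["tcp_pos"],s["joint_positions"],s["finger_gap"])
go([.44,.235,.30],T(28.3)*L); go([.44,.235,.30],T(28.3)*R.from_euler('y',20,degrees=True))
E
```

```text
14.7333 [ 0.40742047 -0.05909201  0.2839455 ] [ 0.70646546 -0.15610945 -0.66577468  1.85552327  0.05687395  1.4938757
 -0.44128678] 0.045296680144307544
row [10.74  -4.352 -2.491] [1.045 0.037 6.688] rows>= 7.1061465021954895 4.7338322808106845
row [10.74  -4.352 -2.491] [-0.73   5.86   6.807] rows>= 7.1061465021954895 6.3018034696719205
```

>>> send_rows:
  plan:
    - [[1.2,-0.5,-0.3,-0.1,0.6,0.8],[2.4,-1,-0.6,-0.2,1.3,1.5],[3.6,-1.5,-0.8,-0.3,2,2.3],[4.8,-1.9,-1.1,-0.3,2.6,3],[6,-2.4,-1.4,-0.4,3.3,3.8],[7.2,-2.9,-1.7,-0.5,3.9,4.5],[8.4,-3.4,-1.9,-0.6,4.6,5.3],[9.6,-3.9,-2.2,-0.7,5.2,6],[10.7,-4.35,-2.5,-0.7,5.9,6.8],[10.7,-4.35,-2.5,-0.7,5.9,6.8],[10.7,-4.35,-2.5,-0.7,5.9,6.8]]

```text
clock: 15.65
tcp_pos: [0.4385, 0.2359, 0.3002]
tcp_rot: [-0.045, 0.954, 0.245, 0.169]
wrist_force: [0.5, -0.5, -1.1]
finger_gap: 0.0453
grip_force: 41.4
```

```bash
python3 - <<'E'
from h import *
s=arm.observe(); print(s["clock"],s["tcp_pos"],s["joint_positions"],s["finger_gap"])
go([.44,.235,.30],T(28.3)*R.from_euler('y',80,degrees=True))
E
```

```text
15.65 [0.43851788 0.235942   0.30019825] [-0.00918558 -0.29913949 -0.43665534  1.97558051 -0.16357756  1.09050083
 -1.46914662] 0.04534976384725766
row [0.029 0.062 0.019] [-0.099 11.98   0.046] rows>= 0.04238116310841819 8.37765802135361
```

```bash
python3 - <<'E'
from h import *
for f in (45,80): go([.50,.268,.255],T(28.3)*R.from_euler('y',f,degrees=True))
E
```

```text
row [1.983 0.065 2.651] [-0.077  4.98   0.071] rows>= 1.984859447956576 3.4830139158257514
row [1.983 0.065 2.651] [-0.099 11.98   0.046] rows>= 1.984859447956576 8.37765802135361
```

>>> send_rows:
  plan:
    - [[0.7,0,0.9,0,1,0],[1.3,0,1.8,0,2,0],[2,0,2.6,0,3,0],[2,0,2.6,0,4,0],[2,0,2.6,0,5,0],[2,0,2.6,0,5,0],[2,0,2.6,0,5,0]]

```text
clock: 16.23
tcp_pos: [0.514, 0.2701, 0.2466]
tcp_rot: [-0.093, 0.898, 0.225, 0.367]
wrist_force: [0.3, -0.1, -1.1]
finger_gap: 0.0452
grip_force: 41.5
```

```bash
python3 - <<'E'
from h import *
s=arm.observe(); print(s["clock"],s["tcp_pos"],s["joint_positions"],s["finger_gap"])
for f in (62,80): go([.50,.268,.255],T(28.3)*R.from_euler('y',f,degrees=True))
E
```

```text
16.2333 [0.51400265 0.27008197 0.24658925] [-0.36997212 -0.29989407 -0.15792377  2.26634651 -0.03644166  0.39587901
 -1.59183366] 0.045178385232244274
row [-0.145 -0.192 -0.613] [ 0.007  3.505 -0.032] rows>= 0.3948829531731093 2.4510290973591293
row [-0.145 -0.192 -0.613] [ 0.012  7.105 -0.031] rows>= 0.3948829531731093 4.968457694695111
```

j2 is at its limit with the tool pitched outward, so a flat outward pose isn't reachable this way. I'll fit a simple arm model to the logged joint and pose pairs to find a reachable wrist branch.

```bash
cat > kin.py <<'E'
from h import *
from scipy.optimize import least_squares
J=np.array([[1.12411,.32177,-.07008,1.45151,.02263,1.3708,-.0569],[.64132,-.06308,-.44312,1.87405,-.02712,1.32355,-1.36534],[.22291,.07986,-.87944,1.84776,.06532,1.24571,-1.46294],[.69413,.06058,-.45471,1.76385,.02765,1.32565,.7083],[.82114,.28373,-.3572,1.5176,.09935,1.36236,1.21572],[.84142,.04156,-.38043,1.74246,.08147,1.18686,1.21024],[.70647,-.15611,-.66577,1.85552,.05687,1.49388,-.44129],[-.00919,-.29914,-.43666,1.97558,-.16358,1.0905,-1.46915],[-.36997,-.29989,-.15792,2.26635,-.03644,.39588,-1.59183]])
P=np.array([[.28878,-.58183,.23834],[.45233,-.10759,.2397],[.41812,.27123,.19827],[.49238,-.1557,.23858],[.52203,-.33606,.23745],[.49175,-.30273,.26373],[.40742,-.05909,.28395],[.43852,.23594,.3002],[.514,.27008,.24659]])
Q=[[-8.1e-4,.97357,.22838,-2.5e-4],[0,1,0,0],[0,.924,.382,-.001],[-.001,.521,.854,0],[-.002,.395,.919,.001],[.085,.387,.917,-.036],[.04,.853,.515,-.078],[-.045,.954,.245,.169],[-.093,.898,.225,.367]]
S=-1
def rz(a): return R.from_rotvec([0,0,a])
def ry(a): return R.from_rotvec([0,a,0])
def fk(k,q):
    r=rz(S*q[0]+k[8]); p=np.array([0,0,k[0]])
    r=r*ry(q[1]); p=p+r.apply([0,0,k[1]]); r=r*rz(S*q[2])
    p=p+r.apply([k[2],0,0]); r=r*ry(q[3]); p=p+r.apply([k[3],0,k[4]]); r=r*rz(S*q[4])
    r=r*ry(q[5]); p=p+r.apply([k[5],0,k[6]]); r=r*rz(S*q[6]+k[7]); return p,r
def res(k):
    o=[]
    for q,p,t in zip(J,P,Q):
        a,b=fk(k,q); o+=list((a-p)*10)+list((b.inv()*rot(t)).as_rotvec())
    return np.array(o)
k=None
for y0 in (0,np.pi/2,np.pi,-np.pi/2):
    f=least_squares(res,[.3,.3,.05,.05,.34,.07,.27,y0,0],loss='soft_l1',f_scale=.02)
    if k is None or f.cost<c: k,c=f.x,f.cost
LO=np.array([-2.86,-.3,-1.38,.06,-1.56,.09,-2.69]);HI=np.array([2.86,2.09,1.24,2.45,4.7,2.05,2.69])
def ik(p,rt,q0,wt=.01):
    f=least_squares(lambda q:np.r_[(np.array(fk(k,q)[0])-p)*10,(fk(k,q)[1].inv()*rt).as_rotvec()*2,wt*(q-q0)],np.clip(q0,LO+.001,HI-.001),bounds=(LO,HI))
    a,b=fk(k,f.x); return f.x,np.linalg.norm(a-p),np.degrees((b.inv()*rt).magnitude())
MT=np.array([-.983,0,.1836])   # mouth dir in tool
def fin(psi): # mouth down, tool pointing yaw psi
    return T(psi)*R.from_euler('y',80,degrees=True)
if __name__=="__main__":
    print(k.round(4),c); r=res(k).reshape(-1,6); print((r[:,:3]*100).round(1)); print(np.degrees(r[:,3:]).round(1))
    print(fin(28).apply(MT))
    q0=np.array([-.37,0,-.16,2.2,1.6,1.,-1.6]); rng=np.random.default_rng(0)
    for psi in range(-120,61,20):
        for z in (.22,.09):
            rt=fin(psi); zt=rt.as_matrix()[:,2]; G=np.array([.5006,.2696,z]); p=G+.011*zt
            best=None
            for _ in range(12):
                q,e,a=ik(p,rt,rng.uniform(LO,HI),.001)
                m=np.min(np.minimum(q-LO,HI-q))
                if e<.002 and a<1 and (best is None or m>best[0]): best=(m,q.round(2))
            print(psi,z,best)
E
python3 kin.py
```

```text
[ 2.7960e-01  4.8270e-01  1.2000e-03  2.8400e-02  5.1780e-01  6.5000e-03
  3.6780e-01  1.5278e+00 -4.4500e-02] 0.003558943894392678
[[-2.6  0.4 -0.6]
 [-1.   4.4  0.1]
 [ 1.6  0.4  1.2]
 [-0.3  2.5  0.6]
 [ 0.  -0.8  0.6]
 [ 0.2 -1.4 -0.5]
 [-0.   1.2  0.1]
 [ 4.6  4.  -2.4]
 [-1.1 -1.   0.3]]
[[-0.  -0.  -0.1]
 [ 0.1 -0.  -0.1]
 [ 0.   0.  -0.1]
 [-0.   0.  -0.1]
 [-0.   0.  -0. ]
 [-0.4 -0.  -0.1]
 [-0.4 -0.1 -0.1]
 [ 0.9  0.   0. ]
 [ 1.8  0.   0.6]]
[ 0.00893061  0.00474849 -0.99994783]
-120 0.22 None
-120 0.09 None
-100 0.22 (np.float64(4.440892098500626e-16), array([-1.4 ,  1.25,  1.08,  1.12,  0.17,  2.05,  2.69]))
-100 0.09 (np.float64(0.00552789249748864), array([-1.17,  1.22,  0.55,  1.07,  0.36,  2.04,  2.32]))
-80 0.22 (np.float64(2.0523423400753416e-06), array([-0.98,  0.83, -0.02,  1.37,  0.92,  2.05,  2.23]))
-80 0.09 (np.float64(0.3033878857854111), array([-1.4 ,  1.14,  0.63,  1.33,  0.46,  1.75,  2.38]))
-60 0.22 (np.float64(0.30708786579903435), array([-1.52,  0.76,  0.55,  1.64,  0.82,  1.61,  2.38]))
-60 0.09 (np.float64(0.2554877064664698), array([-0.99,  0.9 , 
[... 191 characters left out ...]
9,  0.82,  0.36,  1.89,  1.08,  1.34,  2.06]))
-20 0.22 (np.float64(0.24348454850442192), array([-1.65,  0.41,  0.48,  2.21,  1.42,  1.23,  2.12]))
-20 0.09 (np.float64(0.2855055583587731), array([-1.69,  0.78,  0.5 ,  2.16,  1.37,  1.09,  1.85]))
0 0.22 (np.float64(2.220446049250313e-16), array([ 0.16,  0.86, -1.38,  2.45,  2.31,  1.84,  2.36]))
0 0.09 (np.float64(0.04470275573239002), array([-0.27,  0.91, -0.79,  2.41,  2.38,  1.81,  1.95]))
20 0.22 None
20 0.09 None
40 0.22 None
40 0.09 None
60 0.22 (np.float64(0.027567400764930694), array([-1.08,  0.61,  1.21,  2.42,  4.18,  1.68,  0.86]))
60 0.09 (np.float64(0.07699703653552437), array([ 0.78,  0.83, -0.68,  2.37,  4.52,  0.91,  1.56]))
```

The model fits to a few mm. It shows the inverted pose is reachable with the tool pointing at yaw about -40°, coming in from the left. I interpolate in joint space and check clearances along the way.

```bash
cat > plan.py <<'E'
from kin import *
def chain(q):
    r=rz(S*q[0]+k[8]); p=np.array([0,0,k[0]]); r=r*ry(q[1]); e=p+r.apply([0,0,k[1]]); r=r*rz(S*q[2])*ry(q[3]); w=e+r.apply([k[3],0,k[4]]); return e,w
def goal(psi,z):
    rt=fin(psi); zt=rt.as_matrix()[:,2]; return np.array([.5006,.2696,z])+.011*zt,rt
if __name__=="__main__":
    q0=arm.observe()["joint_positions"]
    p,rt=goal(-40,.225); q1,e,a=ik(p,rt,np.array([-1.31,.53,.16,1.93,1.21,1.54,2.21])); print(q1.round(2),e,a)
    for t in np.linspace(0,1,13):
        q=q0+(q1-q0)*t; p,r=fk(k,q); G=p-r.apply([0,0,.011]); m=r.apply(MT); el,w=chain(q)
        print(round(t,2),"tcp",p.round(3),"mouth",(G+.056*m).round(3),"bot",(G-.036*m).round(3),"wrist",w.round(2),"elbow",el.round(2))
E
python3 plan.py
```

```text
[-1.31  0.53  0.16  1.93  1.21  1.54  2.22] 2.486363144460263e-08 1.3460364055627971e-05
0.0 tcp [0.513 0.269 0.247] mouth [0.478 0.25  0.209] bot [0.524 0.276 0.284] wrist [0.28 0.16 0.51] elbow [-0.14 -0.05  0.74]
0.08 tcp [0.493 0.274 0.207] mouth [0.468 0.234 0.178] bot [0.499 0.295 0.24 ] wrist [0.3  0.18 0.5 ] elbow [-0.1  -0.04  0.75]
0.17 tcp [0.474 0.27  0.172] mouth [0.466 0.218 0.157] bot [0.471 0.301 0.196] wrist [0.31 0.21 0.49] elbow [-0.07 -0.04  0.76]
0.25 tcp [0.459 0.261 0.143] mouth [0.471 0.207 0.144] bot [0.444 0.294 0.158] wrist [0.31 0.23 0.48] elbow [-0.04 -0.02  0.76]
0.33 tcp [0.449 0.246 0.121] mouth [0.48  0.203 0.135] bot [0.423 0.275 0.128] wrist [0.32 0.26 0.46] elbow [-0.01 -0.01  0.76]
0.42 tcp [0.445 0.23  0.107] mouth [0.489 0.206 0.129] bot [0.41  0.249 0.11 ] wrist [0.32 0.29 0.45] elbow [0.02 0.01 0.76]
0.5 tcp [0.446 0.214 0.102] mouth [0.497 0.214 0.123] bot [0.407 0.22  0.104] wrist [0.32 0.32 0.43] elbow [0.04 0.04 0.76]
0.58 tcp [0.453 0.202 0.105] mouth [0.502 0.224 0.118] bot [0.415 0.195 0.111] wrist [0.31 0.36 0.41] elbow [0.06 0.07 0.75]
0.67 tcp [0.465 0.195 0.116] mouth [0.504 0.233 0.115] bot [0.431 0.18  0.13 ] wrist [0.3  0.39 0.38] elbow [0.07 0.1  0.75]
0.75 tcp [0.479 0.197 0.134] mouth [0.505 0.241 0.116] bot [0.452 0.179 0.158] wrist [0.29 0.42 0.36] elbow [0.08 0.13 0.74]
0.83 tcp [0.492 0.208 0.16 ] mouth [0.505 0.248 0.124] bot [0.474 0.194 0.191] wrist [0.27 0.45 0.34] elbow [0.08 0.16 0.73]
0.92 tcp [0.504 0.23  0.19 ] mouth [0.504 0.256 0.141] bot [0.491 0.225 0.227] wrist [0.25 0.47 0.31] elbow [0.08 0.2  0.71]
1.0 tcp [0.509 0.263 0.223] mouth [0.501 0.269 0.169] bot [0.5   0.27  0.261] wrist [0.23 0.5  0.28] elbow [0.07 0.23 0.7 ]
```

```bash
cat > path.py <<'E'
from plan import *
import sys
# remaining path from the current pose: orientations of the joint blend, position lifted
o=arm.observe(); q0=o["joint_positions"]; psi,z,bump,back,nrow=[float(v) for v in sys.argv[1:6]]; n=int(nrow)
pg,rg=goal(psi,z); q1=ik(pg,rg,np.array([-1.31,.53,.16,1.93,1.21,1.54,2.21]))[0]
p0=o["tcp_pos"]; r0=rot(o["tcp_rot"]); q=q0.copy(); last=r0
for i in range(1,n+1):
    t=i/n; p=p0+(pg-p0)*t+np.array([-back,0,bump])*np.sin(np.pi*t)**.7; r=fk(k,q0+(q1-q0)*t)[1]
    if i==n: r=rg
    q,e,a=ik(p,r,q,.02); el,w=chain(q); G=p-r.apply([0,0,.011]); m=r.apply(MT)
    print(i,(r0.inv().apply(p-p0)/.025).round(1).tolist()+((r0.inv()*r).as_rotvec(degrees=True)/5).round(1).tolist(),"step",round(np.degrees((last.inv()*r).magnitude()),1),"err",round(e*1000,1),round(a,1),"q",q.round(2),"low",round(min(G[2]+.056*m[2],G[2]-.036*m[2])-.023,3),"w",w.round(2)); last=r
E
python3 path.py -40 .225 .08 .04 30
```

```text
1 [0.2, -0.2, -0.7, -0.3, -0.6, -2.1] step 11.3 err 1.4 0.3 q [-0.56 -0.3  -0.01  2.21  0.09  0.52 -1.53] low 0.204 w [0.29 0.17 0.54]
2 [0.4, -0.2, -1.1, -0.1, -1.3, -4.2] step 10.6 err 0.3 0.1 q [-0.58 -0.3   0.    2.16  0.09  0.61 -1.36] low 0.218 w [0.3  0.17 0.56]
3 [0.5, -0.3, -1.4, 0.1, -1.9, -6.2] step 10.6 err 0.0 0.0 q [-0.61 -0.29  0.02  2.12  0.11  0.7  -1.2 ] low 0.23 w [0.3  0.18 0.58]
4 [0.5, -0.4, -1.7, 0.3, -2.5, -8.2] step 10.6 err 0.0 0.0 q [-0.64 -0.27  0.04  2.07  0.13  0.78 -1.05] low 0.243 w [0.31 0.19 0.6 ]
5 [0.6, -0.4, -1.9, 0.6, -3.1, -10.3] step 10.7 err 0.0 0.0 q [-0.67 -0.25  0.05  2.03  0.16  0.86 -0.9 ] low 0.255 w [0.32 0.21 0.61]
6 [0.7, -0.5, -2.2, 1.0, -3.6, -12.3] step 10.7 err 0.0 0.0 q [-0.7  -0.23  0.05  1.99  0.18  0.93 -0.75] low 0.266 w [0.33 0.22 0.63]
7 [0.7, -0.5, -2.4, 1.4, -4.2, -14.3] step 10.7 err 0.0 0.0 q [-0.72 -0.21  0.05  1.95  0.2   0.99 -0.6 ] low 0.277 w [0.33 0.23 0.64]
8 [0.8, -0.6, -2.5, 1.8, -4.8, -16.3] step 10.7 err 0.0 0.0 q [-0.74 -0.18  0.05  1.91  0.23  1.06 -0.45] low 0.287 w [0.34 0.25 0.64]
9 [0.8, -0.6, -2.7, 2.4
[... 2259 characters left out ...]
 0.218 w [0.27 0.5  0.45]
26 [-0.1, -0.3, -1.4, -11.2, 7.1, 14.4] step 9.8 err 0.0 0.0 q [-1.    0.33 -0.17  1.84  1.06  1.6   1.84] low 0.204 w [0.26 0.5  0.42]
27 [-0.3, -0.2, -1.0, -11.4, 6.8, 12.4] step 9.7 err 0.0 0.0 q [-1.01  0.37 -0.17  1.86  1.12  1.62  1.93] low 0.191 w [0.25 0.51 0.39]
28 [-0.4, -0.1, -0.7, -11.7, 6.6, 10.4] step 9.6 err 0.0 0.0 q [-1.02  0.41 -0.17  1.89  1.18  1.63  2.02] low 0.178 w [0.24 0.51 0.36]
29 [-0.6, 0.0, -0.2, -11.9, 6.4, 8.4] step 9.5 err 0.0 0.0 q [-1.04  0.46 -0.16  1.91  1.24  1.65  2.11] low 0.165 w [0.24 0.5  0.32]
30 [-0.9, 0.2, 0.4, -12.3, 6.2, 6.4] step 9.4 err 0.0 0.0 q [-1.05  0.53 -0.15  1.93  1.31  1.66  2.18] low 0.146 w [0.23 0.5  0.28]
```

>>> send_rows:
  plan:
    - [[0.2,-0.1,-0.6,-0.2,-0.4,-1.3],[0.3,-0.2,-0.9,-0.2,-0.8,-2.7],[0.4,-0.2,-1.1,-0.1,-1.3,-4.1],[0.5,-0.3,-1.3,0,-1.7,-5.5],[0.5,-0.4,-1.5,0.2,-2.1,-6.9],[0.5,-0.4,-1.7,0.3,-2.5,-8.2],[0.6,-0.4,-1.9,0.5,-2.9,-9.6],[0.6,-0.4,-2,0.8,-3.3,-11],[0.7,-0.5,-2.2,1,-3.6,-12.3],[0.7,-0.5,-2.3,1.3,-4,-13.6],[0.8,-0.6,-2.4,1.6,-4.5,-15],[0.8,-0.6,-2.5,1.8,-4.8,-16.3]]

```text
clock: 17.23
tcp_pos: [0.484, 0.27, 0.3111]
tcp_rot: [0.149, 0.577, 0.79, 0.145]
wrist_force: [1.2, -0.2, -1.4]
finger_gap: 0.0458
grip_force: 41.5
```

```bash
python3 path.py -40 .225 .06 .02 34 | head -14; python3 -c "
from h import *
s=arm.observe();print(s['clock'],s['tcp_pos'],s['joint_positions'].round(2),s['finger_gap'])"
```

```text
1 [0.0, 0.0, -0.4, 0.3, -0.5, -1.3] step 7.0 err 0.0 0.0 q [-0.6  -0.16 -0.11  1.86  0.25  1.12 -0.37] low 0.306 w [0.34 0.27 0.66]
2 [0.0, 0.0, -0.6, 0.6, -0.8, -2.5] step 6.6 err 0.0 0.0 q [-0.61 -0.14 -0.11  1.83  0.27  1.17 -0.28] low 0.31 w [0.34 0.28 0.67]
3 [-0.0, 0.1, -0.7, 0.9, -1.0, -3.8] step 6.6 err 0.0 0.0 q [-0.62 -0.12 -0.12  1.81  0.3   1.21 -0.2 ] low 0.312 w [0.34 0.3  0.67]
4 [-0.0, 0.1, -0.8, 1.2, -1.3, -5.0] step 6.6 err 0.0 0.0 q [-0.63 -0.1  -0.13  1.79  0.32  1.24 -0.11] low 0.312 w [0.35 0.31 0.67]
5 [-0.0, 0.1, -0.9, 1.6, -1.5, -6.3] step 6.6 err 0.0 0.0 q [-0.64 -0.08 -0.14  1.77  0.35  1.28 -0.03] low 0.313 w [0.35 0.32 0.67]
6 [-0.0, 0.1, -1.0, 2.0, -1.7, -7.5] step 6.6 err 0.0 0.0 q [-0.65 -0.06 -0.14  1.75  0.37  1.31  0.06] low 0.314 w [0.35 0.33 0.67]
7 [-0.0, 0.1, -1.0, 2.3, -2.0, -8.8] step 6.6 err 0.0 0.0 q [-0.66 -0.04 -0.15  1.73  0.4   1.35  0.14] low 0.314 w [0.35 0.34 0.67]
8 [-0.0, 0.1, -1.1, 2.7, -2.1, -10.0] step 6.6 err 0.0 0.0 q [-0.67 -0.02 -0.16  1.72  0.43  1.38  0.23] low 0.314 w [0.35 0.36 0.67]
9 [-0.0, 0.0, -1.1, 3.1, -2.3, -11.3] 
[... 177 characters left out ...]
 1.69  0.49  1.43  0.4 ] low 0.315 w [0.35 0.38 0.66]
11 [-0.0, 0.0, -1.1, 4.0, -2.7, -13.8] step 6.7 err 0.0 0.0 q [-0.7   0.04 -0.19  1.68  0.52  1.46  0.48] low 0.315 w [0.35 0.39 0.66]
12 [-0.1, 0.0, -1.1, 4.5, -2.8, -15.0] step 6.7 err 0.0 0.0 q [-0.71  0.05 -0.2   1.68  0.55  1.48  0.57] low 0.315 w [0.35 0.41 0.65]
13 [-0.1, 0.0, -1.0, 5.0, -2.9, -16.3] step 6.7 err 0.0 0.0 q [-0.72  0.07 -0.21  1.67  0.58  1.5   0.65] low 0.315 w [0.34 0.42 0.64]
14 [-0.1, 0.0, -1.0, 5.5, -3.1, -17.5] step 6.7 err 0.0 0.0 q [-0.73  0.09 -0.22  1.67  0.61  1.52  0.74] low 0.315 w [0.34 0.43 0.64]
17.2333 [0.483963   0.27001719 0.31114738] [-0.59 -0.18 -0.09  1.9   0.22  1.07 -0.45] 0.04576308215190987
```

Tracking well; on to the next segment.

>>> send_rows:
  plan:
    - [[0,0,-0.4,0.3,-0.5,-1.3],[0,0,-0.6,0.6,-0.8,-2.5],[0,0.1,-0.7,0.9,-1,-3.8],[0,0.1,-0.8,1.2,-1.3,-5],[0,0.1,-0.9,1.6,-1.5,-6.3],[0,0.1,-1,2,-1.7,-7.5],[0,0.1,-1,2.3,-2,-8.8],[0,0.1,-1.1,2.7,-2.1,-10],[0,0,-1.1,3.1,-2.3,-11.3],[0,0,-1.1,3.6,-2.5,-12.6],[0,0,-1.1,4,-2.7,-13.8],[-0.1,0,-1.1,4.5,-2.8,-15]]

```text
clock: 18.23
tcp_pos: [0.4727, 0.2665, 0.3353]
tcp_rot: [0.185, 0.01, 0.965, -0.186]
wrist_force: [0.6, 0.6, -1.3]
finger_gap: 0.0451
grip_force: 41.5
```

```bash
python3 path.py -40 .225 .03 .01 23 ; python3 -c "
from h import *
s=arm.observe();print(s['clock'],s['tcp_pos'],s['joint_positions'].round(2),s['finger_gap'])"
```

```text
1 [-0.0, -0.0, -0.1, 0.6, 0.1, -1.2] step 6.6 err 0.0 0.0 q [-0.73  0.09 -0.2   1.65  0.57  1.54  0.65] low 0.319 w [0.35 0.42 0.65]
2 [0.0, -0.0, -0.1, 1.0, 0.1, -2.3] step 6.0 err 0.0 0.0 q [-0.74  0.1  -0.21  1.64  0.6   1.56  0.73] low 0.32 w [0.35 0.43 0.64]
3 [0.0, -0.0, -0.0, 1.3, 0.0, -3.5] step 6.1 err 0.0 0.0 q [-0.75  0.12 -0.22  1.64  0.63  1.58  0.8 ] low 0.32 w [0.34 0.44 0.63]
4 [0.0, -0.0, 0.0, 1.8, -0.0, -4.6] step 6.1 err 0.0 0.0 q [-0.76  0.14 -0.23  1.64  0.66  1.6   0.88] low 0.32 w [0.34 0.45 0.62]
5 [0.0, 0.0, 0.1, 2.2, -0.0, -5.8] step 6.1 err 0.0 0.0 q [-0.77  0.16 -0.24  1.64  0.69  1.61  0.95] low 0.316 w [0.34 0.46 0.61]
6 [0.0, 0.0, 0.2, 2.6, -0.0, -6.9] step 6.2 err 0.0 0.0 q [-0.78  0.18 -0.25  1.65  0.72  1.63  1.03] low 0.31 w [0.33 0.47 0.6 ]
7 [0.0, 0.1, 0.3, 3.0, 0.0, -8.1] step 6.2 err 0.0 0.0 q [-0.79  0.19 -0.26  1.65  0.75  1.64  1.1 ] low 0.303 w [0.33 0.48 0.59]
8 [0.0, 0.1, 0.5, 3.5, 0.0, -9.2] step 6.2 err 0.0 0.0 q [-0.79  0.21 -0.27  1.66  0.79  1.65  1.18] low 0.296 w [0.33 0.49 0.58]
9 [0.1, 0.2, 0.6, 3.9, 0.1, -10.4] step 6.2 err 0.0 0
[... 1333 characters left out ...]
.43 -0.32  1.84  1.19  1.71  1.94] low 0.19 w [0.26 0.52 0.38]
20 [0.2, 1.1, 3.2, 10.0, 2.3, -22.7] step 6.3 err 0.0 0.0 q [-0.89  0.45 -0.32  1.86  1.23  1.71  2.  ] low 0.18 w [0.25 0.51 0.35]
21 [0.2, 1.3, 3.6, 10.7, 2.7, -23.7] step 6.3 err 0.0 0.0 q [-0.9   0.48 -0.32  1.88  1.27  1.71  2.06] low 0.17 w [0.24 0.51 0.33]
22 [0.3, 1.4, 4.0, 11.4, 3.2, -24.7] step 6.3 err 0.0 0.0 q [-0.91  0.51 -0.31  1.91  1.31  1.71  2.11] low 0.159 w [0.24 0.5  0.31]
23 [0.3, 1.6, 4.4, 12.1, 3.6, -25.6] step 6.3 err 0.0 0.0 q [-0.92  0.54 -0.3   1.93  1.36  1.72  2.16] low 0.146 w [0.23 0.5  0.28]
18.2333 [0.47269809 0.26649679 0.3352968 ] [-0.72  0.05 -0.19  1.68  0.54  1.51  0.59] 0.045062033850424635
```

>>> send_rows:
  plan:
    - [[0,0,-0.1,0.6,0.1,-1.2],[0,0,-0.1,1,0.1,-2.3],[0,0,0,1.3,0,-3.5],[0,0,0,1.8,0,-4.6],[0,0,0.1,2.2,0,-5.8],[0,0,0.2,2.6,0,-6.9],[0,0.1,0.3,3,0,-8.1],[0,0.1,0.5,3.5,0,-9.2],[0.1,0.2,0.6,3.9,0.1,-10.4],[0.1,0.2,0.7,4.4,0.2,-11.6],[0.1,0.3,0.8,4.9,0.3,-12.7],[0.1,0.4,0.9,5.4,0.4,-13.9]]

```text
clock: 19.23
tcp_pos: [0.4799, 0.2671, 0.3112]
tcp_rot: [0.023, -0.492, 0.736, -0.464]
wrist_force: [-0.2, -0.6, -1.4]
finger_gap: 0.0455
grip_force: 41.5
```

```bash
python3 path.py -40 .235 .01 .0 12 ; python3 -c "
from h import *
s=arm.observe();print(s['clock'],s['tcp_pos'],s['joint_positions'].round(2),s['finger_gap'])"
```

```text
1 [-0.1, 0.0, 0.1, 0.2, 0.5, -1.2] step 6.6 err 0.0 0.0 q [-0.84  0.32 -0.29  1.68  0.94  1.73  1.57] low 0.257 w [0.31 0.52 0.5 ]
2 [-0.2, 0.1, 0.3, 0.6, 0.6, -2.3] step 5.6 err 0.0 0.0 q [-0.84  0.33 -0.3   1.7   0.97  1.73  1.63] low 0.25 w [0.3  0.53 0.49]
3 [-0.3, 0.1, 0.4, 1.0, 0.7, -3.3] step 5.6 err 0.0 0.0 q [-0.85  0.35 -0.3   1.71  1.01  1.73  1.69] low 0.241 w [0.3  0.53 0.47]
4 [-0.4, 0.2, 0.6, 1.4, 0.9, -4.3] step 5.7 err 0.0 0.0 q [-0.86  0.36 -0.31  1.73  1.04  1.73  1.76] low 0.233 w [0.29 0.53 0.46]
5 [-0.6, 0.3, 0.8, 1.8, 1.1, -5.4] step 5.7 err 0.0 0.0 q [-0.86  0.38 -0.31  1.75  1.08  1.73  1.82] low 0.224 w [0.28 0.53 0.44]
6 [-0.7, 0.4, 1.0, 2.2, 1.3, -6.4] step 5.7 err 0.0 0.0 q [-0.87  0.39 -0.31  1.78  1.12  1.73  1.87] low 0.215 w [0.28 0.53 0.42]
7 [-0.9, 0.5, 1.2, 2.6, 1.5, -7.5] step 5.8 err 0.0 0.0 q [-0.88  0.41 -0.32  1.8   1.15  1.72  1.93] low 0.205 w [0.27 0.52 0.4 ]
8 [-1.0, 0.7, 1.4, 3.1, 1.8, -8.5] step 5.8 err 0.0 0.0 q [-0.88  0.43 -0.32  1.82  1.19  1.72  1.99] low 0.196 w [0.26 0.52 0.38]
9 [-1.2, 0.8, 1.7, 3.5, 2.1, -9.5] step 5.8 err 0.0 0.0 q [-0.89  0.45 -0.32  1.85  1.23  1.72  2.04] low 0.186 w [0.25 0.52 0.36]
10 [-1.4, 1.0, 1.9, 4.0, 2.4, -10.6] step 5.8 err 0.0 0.0 q [-0.9   0.47 -0.31  1.87  1.27  1.72  2.09] low 0.177 w [0.25 0.51 0.34]
11 [-1.6, 1.1, 2.2, 4.4, 2.8, -11.6] step 5.8 err 0.0 0.0 q [-0.91  0.49 -0.31  1.9   1.31  1.72  2.14] low 0.167 w [0.24 0.51 0.32]
12 [-1.8, 1.4, 2.5, 4.8, 3.2, -12.6] step 5.9 err 0.0 0.0 q [-0.92  0.52 -0.3   1.93  1.35  1.72  2.18] low 0.156 w [0.23 0.5  0.29]
19.2333 [0.47987834 0.2670845  0.31116218] [-0.82  0.25 -0.29  1.71  0.9   1.72  1.52] 0.045531215871789
```

>>> send_rows:
  plan:
    - [[-0.1,0,0.1,0.2,0.5,-1.2],[-0.2,0.1,0.3,0.6,0.6,-2.3],[-0.3,0.1,0.4,1,0.7,-3.3],[-0.4,0.2,0.6,1.4,0.9,-4.3],[-0.6,0.3,0.8,1.8,1.1,-5.4],[-0.7,0.4,1,2.2,1.3,-6.4],[-0.9,0.5,1.2,2.6,1.5,-7.5],[-1,0.7,1.4,3.1,1.8,-8.5],[-1.2,0.8,1.7,3.5,2.1,-9.5],[-1.4,1,1.9,4,2.4,-10.6],[-1.6,1.1,2.2,4.4,2.8,-11.6],[-1.8,1.4,2.5,4.8,3.2,-12.6]]

```text
clock: 20.23
tcp_pos: [0.5099, 0.2626, 0.2321]
tcp_rot: [0.221, 0.719, -0.264, 0.604]
wrist_force: [-0.2, 0.3, -1.2]
finger_gap: 0.0456
grip_force: 41.5
```

```bash
cat > meas.py <<'E'
from plan import *
o=arm.observe(); r=rot(o["tcp_rot"]); G=o["tcp_pos"]-r.apply([0,0,.011]); m=r.apply(MT)
print(o["clock"],"tcp",o["tcp_pos"].round(4),"G",G.round(4),"mouth",m.round(3),"gap",o["finger_gap"],"F",o["wrist_force"].round(1),"q",o["joint_positions"].round(2))
E
python3 meas.py; python3 - <<'E'
from plan import *
import json
d=vision.get_image("top"); s=vision.get_image("scene")
def blue(q,box):
    h=cv2.cvtColor(q["color"],cv2.COLOR_RGB2HSV); m=((h[:,:,0]>100)&(h[:,:,0]<130)&(h[:,:,1]>110)&(h[:,:,2]>40)).astype(np.uint8)
    z=np.zeros_like(m); x0,y0,x1,y1=box; z[y0:y1,x0:x1]=m[y0:y1,x0:x1]; return z
o=arm.observe(); r=rot(o["tcp_rot"]); G=o["tcp_pos"]-r.apply([0,0,.011]); m=r.apply(MT)
for n,q in (("top",d),("scene",s)):
    print(n,"pred bottom",pix(q,G-.036*m),"rim",pix(q,G+.056*m))
    x,y=pix(q,G).astype(int); z=blue(q,(max(x-70,0),max(y-70,0),x+70,y+70)); c=max(cv2.findContours(z,cv2.RETR_EXTERNAL,cv2.CHAIN_APPROX_NONE)[0],key=cv2.contourArea); print(cv2.boundingRect(c),cv2.minAreaRect(c))
    cv2.imwrite(f"pics/{n}8.png",q["color"][:,:,::-1]); np.save(n+"8.npy",q,allow_pickle=True)
a=s["color"][200:420,120:340,::-1]; b=d["color"][180:280,100:240,::-1]
o=np.zeros((600,800,3),np.uint8); A=cv2.resize(a,(600,600),interpolation=cv2.INTER_CUBIC)[:,:500]; B=cv2.resize(b,(300,214),interpolation=cv2.INTER_CUBIC); o[:,:500]=A;o[:214,500:]=B
w=vision.get_image("wrist"); o[220:445,500:]=cv2.resize(w["color"][:,:,::-1],(300,225)); cv2.imwrite("pics/c8.png",o)
E
```

```text
20.2333 tcp [0.5099 0.2626 0.2321] G [0.5016 0.2696 0.234 ] mouth [ 0.008 -0.006 -1.   ] gap 0.045561693785079044 F [-0.2  0.3 -1.2] q [-0.88  0.46 -0.31  1.95  1.33  1.73  2.25]
top pred bottom [129.1942103  215.14126145] rim [144.22928444 224.60828868]
(117, 202, 37, 28) ((135.16392517089844, 217.80325317382812), (37.642845153808594, 23.30271339416504), 39.80556869506836)
scene pred bottom [199.13368386 259.29601985] rim [206.7568653  298.37271892]
(183, 230, 36, 68) ((199.7679901123047, 263.2239990234375), (65.65095520019531, 32.55715560913086), 79.69515228271484)
```

The silhouettes match: the beaker's bottom disc in the top view lands within 1 px of the prediction above the post, and the axis is vertical within 0.6°. I lower it in stages along the beaker axis.

>>> send_rows:
  plan:
    - [[-0.4,0,0.02,0,0,0],[-0.9,0,0.11,0,0,0],[-1.4,0,0.2,0,0,0],[-1.8,0,0.28,0,0,0],[-2.1,0,0.34,0,0,0],[-2.4,0,0.39,0,0,0],[-2.6,0,0.43,0,0,0],[-2.7,0,0.45,0,0,0],[-2.7,0,0.45,0,0,0]]

```text
clock: 21.13
tcp_pos: [0.5072, 0.2655, 0.1628]
tcp_rot: [0.218, 0.72, -0.263, 0.604]
wrist_force: [-0.3, 0.7, -1.1]
finger_gap: 0.0453
grip_force: 41.5
```

```bash
python3 meas.py; python3 - <<'E'
from plan import *
d=vision.get_image("top"); s=vision.get_image("scene")
o=arm.observe(); r=rot(o["tcp_rot"]); G=o["tcp_pos"]-r.apply([0,0,.011]); m=r.apply(MT)
for n,q in (("top",d),("scene",s)):
    print(n,"pred bottom",pix(q,G-.036*m),"rim",pix(q,G+.056*m),"tip",pix(q,[.5006,.2696,.123]))
a=s["color"][220:400,130:310,::-1]; b=d["color"][190:265,110:190,::-1]
o=np.zeros((600,800,3),np.uint8); o[:500,:500]=cv2.resize(a,(500,500),interpolation=cv2.INTER_CUBIC); o[:281,500:]=cv2.resize(b,(300,281),interpolation=cv2.INTER_CUBIC)
w=vision.get_image("wrist"); o[285:510,500:]=cv2.resize(w["color"][:,:,::-1],(300,225)); cv2.imwrite("pics/c9.png",o)
E
```

```text
21.1333 tcp [0.5072 0.2655 0.1628] G [0.4989 0.2724 0.1647] mouth [ 0.01  -0.004 -1.   ] gap 0.04528324936043881 F [-0.3  0.7 -1.1] q [-0.9   0.59 -0.3   1.96  1.34  1.71  2.12]
top pred bottom [137.8477694  222.62915858] rim [150.93272569 230.52642982] tip [150.53872691 229.06751087]
scene pred bottom [203.52162971 290.23736669] rim [209.82898273 324.38471522] tip [209.58706867 318.21401336]
```

View pics/c9.png

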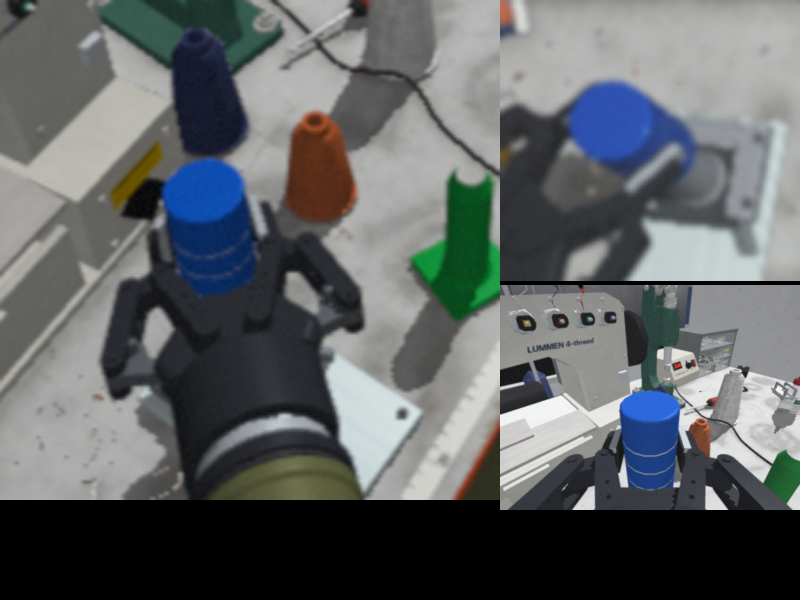

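The flat closed bottom is on top and the rim is already below the tip height, with no contact force, so the tip is inside the bore. Continuing down.

>>> send_rows:
  plan:
    - [[-0.2,0,0.04,0,0,0],[-0.5,0,0.1,0,0,0],[-0.8,0,0.16,0,0,0],[-1.1,0,0.22,0,0,0],[-1.4,0,0.28,0,0,0],[-1.7,0,0.34,0,0,0],[-1.9,0,0.37,0,0,0],[-2,0,0.38,0,0,0],[-2,0,0.38,0,0,0]]

```text
clock: 22.03
tcp_pos: [0.5078, 0.2651, 0.1117]
tcp_rot: [0.219, 0.72, -0.263, 0.604]
wrist_force: [-0.3, 0.8, -1.9]
finger_gap: 0.0453
grip_force: 41.5
```

```bash
python3 meas.py
```

```text
22.0333 tcp [0.5078 0.2651 0.1117] G [0.4995 0.2721 0.1136] mouth [ 0.01  -0.004 -1.   ] gap 0.04527819922747655 F [-0.3  0.8 -1.9] q [-0.91  0.69 -0.28  1.95  1.35  1.7   2.03]
```

>>> send_rows:
  plan:
    - [[-0.15,0,0.03,0,0,0],[-0.3,0,0.06,0,0,0],[-0.45,0,0.09,0,0,0],[-0.55,0,0.11,0,0,0],[-0.62,0,0.12,0,0,0],[-0.68,0,0.13,0,0,0],[-0.72,0,0.14,0,0,0],[-0.72,0,0.14,0,0,0]]

```text
clock: 22.7
tcp_pos: [0.5082, 0.265, 0.094]
tcp_rot: [0.218, 0.719, -0.263, 0.605]
wrist_force: [-0.7, 0.6, -1.1]
finger_gap: 0.0455
grip_force: 41.5
```

>>> send_rows:
  plan:
    - [[-0.04,0,0.01,0,0,0],[-0.08,0,0.015,0,0,0],[-0.1,0,0.02,0,0,0],[-0.1,0,0.02,0,0,0]]

```text
clock: 23.03
tcp_pos: [0.5083, 0.265, 0.0916]
tcp_rot: [0.218, 0.719, -0.263, 0.605]
wrist_force: [0.7, -0.1, -0.4]
finger_gap: 0.0453
grip_force: 41.5
```

>>> send_rows:
  plan:
    - [[-0.04,0,0.01,0,0,0],[-0.08,0,0.015,0,0,0],[-0.1,0,0.02,0,0,0],[-0.1,0,0.02,0,0,0]]

```text
clock: 23.37
tcp_pos: [0.5083, 0.265, 0.0889]
tcp_rot: [0.218, 0.719, -0.263, 0.605]
wrist_force: [0.1, 0.4, -0.4]
finger_gap: 0.0456
grip_force: 41.5
```

```bash
python3 meas.py
```

```text
23.3667 tcp [0.5083 0.265  0.0889] G [0.5    0.2719 0.0908] mouth [ 0.01  -0.003 -1.   ] gap 0.045587311454018 F [ 0.1  0.4 -0.4] q [-0.91  0.73 -0.28  1.94  1.36  1.69  2.  ]
```

>>> send_rows:
  plan:
    - [[-0.04,0,0.01,0,0,0],[-0.08,0,0.015,0,0,0],[-0.12,0,0.02,0,0,0],[-0.12,0,0.02,0,0,0]]

```text
clock: 23.7
tcp_pos: [0.5086, 0.265, 0.0875]
tcp_rot: [0.218, 0.718, -0.264, 0.606]
wrist_force: [-1.2, 0.5, 5.4]
finger_gap: 0.0455
grip_force: 41.6
```

>>> send_rows:
  plan:
    - [[-0.04,0,0.01,0,0,0],[-0.08,0,0.015,0,0,0],[-0.12,0,0.02,0,0,0],[-0.12,0,0.02,0,0,0]]

```text
clock: 24.03
tcp_pos: [0.5089, 0.2649, 0.0875]
tcp_rot: [0.219, 0.716, -0.264, 0.608]
wrist_force: [-4.1, -0.7, 13.6]
finger_gap: 0.0454
grip_force: 41.8
```

Firm contact (13.6 N up at the expected height): the floor is on the tip. I ease off the load and release.

>>> send_rows:
  plan:
    - [[0.08,0,-0.015,0,0,0],[0.16,0,-0.03,0,0,0],[0.16,0,-0.03,0,0,0]]

```text
clock: 24.28
tcp_pos: [0.5084, 0.2652, 0.0875]
tcp_rot: [0.218, 0.719, -0.264, 0.605]
wrist_force: [-0.5, 0.6, 2.2]
finger_gap: 0.0455
grip_force: 41.6
```

>>> send_rows:
  plan:
    - [[0,0,0,0,0,0],[0,0,0,0,0,0],[0,0,0,0,0,0],[0,0,0,0,0,0],[0,0,0,0,0,0],[0,0,0,0,0,0],[0,0,0,0,0,0]]
  grip: 1

```text
clock: 24.87
tcp_pos: [0.5083, 0.2651, 0.0869]
tcp_rot: [0.218, 0.719, -0.263, 0.605]
wrist_force: [0.7, 1.0, -0.1]
finger_gap: 0.0855
grip_force: 0.0
```

```bash
python3 meas.py
```

```text
24.8667 tcp [0.5083 0.2651 0.0869] G [0.5    0.2721 0.0888] mouth [ 0.01  -0.003 -1.   ] gap 0.08547446950370728 F [ 0.7  1.  -0.1] q [-0.91  0.74 -0.28  1.94  1.36  1.69  2.  ]
```

```bash
python3 - <<'E'
from plan import *
o=arm.observe(); r=rot(o["tcp_rot"]); q=o["joint_positions"]
for i in range(1,8):
    p=o["tcp_pos"]-r.apply([0,0,.02*i]); q,e,a=ik(p,r,q,.01); print(i*.02,p.round(3),q.round(2),round(e*1000,1),round(a,1),chain(q)[1].round(2))
E
```

```text
0.02 [0.493 0.278 0.09 ] [-0.97  0.81 -0.29  1.88  1.36  1.71  1.94] 0.0 0.0 [0.22 0.51 0.15]
0.04 [0.478 0.29  0.094] [-0.99  0.81 -0.3   1.86  1.34  1.73  1.94] 0.0 0.0 [0.2  0.52 0.15]
0.06 [0.463 0.303 0.097] [-1.01  0.81 -0.32  1.85  1.32  1.76  1.94] 0.0 0.0 [0.19 0.54 0.16]
0.08 [0.448 0.316 0.101] [-1.03  0.82 -0.33  1.83  1.3   1.78  1.94] 0.0 0.0 [0.17 0.55 0.16]
0.1 [0.433 0.328 0.104] [-1.05  0.82 -0.35  1.81  1.28  1.81  1.94] 0.0 0.0 [0.16 0.56 0.16]
0.12 [0.418 0.341 0.108] [-1.08  0.83 -0.36  1.8   1.26  1.83  1.95] 0.0 0.0 [0.14 0.58 0.17]
0.14 [0.403 0.354 0.111] [-1.1   0.83 -0.37  1.78  1.24  1.86  1.95] 0.0 0.0 [0.13 0.59 0.17]
```

>>> send_rows:
  plan:
    - [[0,0,-0.4,0,0,0],[0,0,-0.9,0,0,0],[0,0,-1.5,0,0,0],[0,0,-2.2,0,0,0],[0,0,-3,0,0,0],[0,0,-3.8,0,0,0],[0,0,-4.6,0,0,0],[0,0,-5.2,0,0,0],[0,0,-5.2,0,0,0]]

```text
clock: 25.62
tcp_pos: [0.4068, 0.3516, 0.1096]
tcp_rot: [0.215, 0.721, -0.262, 0.604]
wrist_force: [-0.5, 0.3, 0.1]
finger_gap: 0.0856
grip_force: 0.0
```

```bash
python3 meas.py; python3 - <<'E'
from plan import *
d=vision.get_image("top"); s=vision.get_image("scene"); w=vision.get_image("wrist")
for n,q in (("top",d),("scene",s),("wrist",w)):
    h=cv2.cvtColor(q["color"],cv2.COLOR_RGB2HSV); m=((h[:,:,0]>104)&(h[:,:,0]<120)&(h[:,:,1]>180)&(h[:,:,2]>60)).astype(np.uint8)
    c=max(cv2.findContours(m,cv2.RETR_EXTERNAL,cv2.CHAIN_APPROX_NONE)[0],key=cv2.contourArea)
    b=pix(q,[.5006,.2696,.128]);e=pix(q,[.5006,.2696,.036])
    print(n,"blob",cv2.boundingRect(c),cv2.contourArea(c),cv2.minAreaRect(c),"pred bottom",b,"rim",e)
    cv2.imwrite(f"pics/{n}10.png",q["color"][:,:,::-1])
E
```

```text
25.6167 tcp [0.4068 0.3516 0.1096] G [0.3984 0.3585 0.1116] mouth [ 0.008  0.    -1.   ] gap 0.08556385907008686 F [-0.5  0.3  0.1] q [-1.07  0.76 -0.37  1.83  1.21  1.86  2.  ]
top blob (142, 221, 18, 17) 196.5 ((150.50001525878906, 228.50003051757812), (15.55634880065918, 15.55634880065918), 45.0) pred bottom [149.88785815 228.63881642] rim [160.90557123 235.8956287 ]
scene blob (196, 307, 31, 51) 1079.5 ((210.65069580078125, 331.9739990234375), (50.80216979980469, 25.825851440429688), 80.21759033203125) pred bottom [209.24820394 316.44663944] rim [215.00167213 346.45427571]
wrist blob (252, 151, 57, 55) 2579.5 ((280.0, 178.0), (54.0, 56.0), 90.0) pred bottom [282.58251771 160.46818778] rim [282.44690847 254.71800308]
```

The beaker stands upright over the post: disc centre in the top view (151,229.5) against the predicted (150,228.6), and its centre in the scene view is within 1.5 px. The gripper is clear, so I hand the job in.

```bash
python3 -c "
from bench import arm
print(arm.job_done())"
```

```text
the job is handed in; nothing more can be done
None
```

The post is docked fully home against the stop, the beaker rests upside down on its tip, the gripper is clear of everything, and I handed the job in at about 26 s of the 69 s allowed; no verdict came back.

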